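Clean the slide, load and close the equipment tray

TASK

Take the orange-handled wiper and, with light, steady pressure, draw its felt sole in one slow stroke along the whole exposed steel slide rail, starting at the cabinet and ending at the front, then stand the wiper back on its rubber mat. Lay every yellow relay and green terminal block that is on the bench in the pulled-out tray, leaving the battery and everything else alone. Then press down the red release lever and, with it held down, slide the loaded tray gently into the cabinet until it is fully home.

Things in the scene. Friction and masses are not known exactly. Their poses are not given: they have to be found in the camera images.
- tray_centre (a point): Middle of the aluminium tray's inner floor, 12 mm above the bench. x points into the cabinet (the way it closes), y left, z up. Inside 136 (x) by 192 mm (y); side walls 22 mm, blue front panel 50 mm above the floor. When out, the cabinet's roof (65 to 73 mm above the bench) begins 60 mm to +x of this point: lay parts before that, flat, in any direction.
- tray_front (a point): Top edge, mid-width, of the robot-side face of the tray's blue front panel: 200 mm wide, 12 mm thick, from 6 to 62 mm above the bench. Axes as tray_centre. Push this face (anywhere, also beside the lever) toward +x to close the tray.
- tray (a joint): How far the tray is out, m: 0 fully home, 0.13 fully out (start). About 2 N of friction and a little damping. Locked when fully out (2 mm play) until the release lever is held down; once it has moved in by 40 mm the lever may be let go. Rigid stops at 0 and 0.13.
- release_lever (a joint): Angle of the sprung red release lever, rad: 0 up (locked), 0.15 fully pressed; the lock is free above about 0.085. The pad goes down 10 mm per 0.1 rad; it takes 1.2 N at first, 4 N fully down, and springs back. The lever rides on the tray.
- lever_pad (a point): Middle of the upper face of the red lever pad, 30 (x) by 48 mm (y), 53 mm above the bench when up, just in front of the blue panel near its left end (middle of the pad 19 mm before the panel's face). Press straight down 10 to 13 mm with closed fingers, then push against the panel toward the tray's +x.
- rail_mid (a point): Bright steel slide rail on the tray's right side, 30 mm wide, 152 mm long, flat top 30 mm above the bench; this point is the middle of its top (its far 10 mm are inside the cabinet). x runs along it into the cabinet, z up. The tray's wall, 4 mm higher, and the front panel begin 7 mm beside its left edge.
- rail_cabinet_end (a point): Point on the rail's top, mid-width, where it meets the cabinet when the tray is out. The wiper's stroke starts with the sole as near to it as it goes: middle of the sole 28 to 38 mm before this point.
- rail_front_end (a point): Point on the rail's top, mid-width, at its open front end. The stroke ends with the middle of the sole within 26 mm of this point.
- wiper_grip (a point): Centre of the wiper's orange handle, 24 (own x) by 30 (own y) by 42 mm high, 46 mm above the underside of the unpressed sole; wiper 66 mm high, 150 g. Own x is the long way of its 56 x 30 mm black base and grey felt sole (48 x 24 mm): lay it along the rail, either way round. Grip across the 24 mm.
- wiper: The wiper as a whole; origin in the middle of the sole's underside when the sole is not pressed in, z up, x the long way.
- sole_face (a point): Middle of the underside of the wiper's grey felt sole.
- sole (a joint): How far the felt sole is pressed into the wiper, m: 0 to 0.008. The spring takes 2.7 N to start and 0.9 N more per mm, 9.9 N at 0.008, then it is solid. About 0.004 (6 N) is a good pressure.
- mat_centre (a point): Middle of the top of the black rubber mat, 120 (x) by 100 (y) by 4 mm, fixed, on which the wiper stands.
- battery: Loose black 9 V battery lying on its side, 27 x 64 x 17 mm; leave it where it is. Origin near its middle, underneath.
- relay_1_mid (a point): Centre of a yellow relay, a block 28 (own x) by 50 (own y) by 26 mm high, lying on the bench; z up. Grip across own x. May be absent.
- relay_2_mid (a point): Centre of a yellow relay, a block 28 (own x) by 50 (own y) by 26 mm high, lying on the bench; z up. Grip across own x. May be absent.
- block_1_mid (a point): Centre of a green terminal block, 20 (own x) by 40 (own y) by 18 mm high, lying on the bench; z up. Grip across own x. May be absent.
- block_2_mid (a point): Centre of a green terminal block, 20 (own x) by 40 (own y) by 18 mm high, lying on the bench; z up. Grip across own x. May be absent.
- relay_3_mid (a point): Centre of a yellow relay, a block 28 (own x) by 50 (own y) by 26 mm high, lying on the bench; z up. Grip across own x. May be absent.

How it is judged:
By the outcome, as a careful person would: the job done as asked, in the order asked, and still so for the second after the job is handed in, with the robot touching nothing.
Of relay_1, relay_2, block_1, block_2, relay_3 only 3 to 5 are there at a start; the rules pass over those that are not, and their reading is None.
At some moment in a run one of relay_1, relay_2, block_1, block_2, relay_3 may be knocked a few centimetres aside while the robot is not near it.
Once in a run the grip may slacken for a moment while it holds something.
It also fails if it takes over 210 s, if anything falls off the work surface, if the arm or the gripper's body presses on something with over 40 N, if the wrist force passes 120 N, or if a joint passes its speed limit or range.

ROBOT

A 6-joint arm with a two-finger parallel gripper is mounted at the origin on the work surface; the furniture and walls round the work are solid. World frame = base frame: x ahead of the robot, y to its left, z up, the work surface at z = 0. Lengths are in m, angles in rad, forces in N, time in s.
With the tool pointing down it reaches from about 0.25 to 0.775 m from the base axis. Payload 4 kg.
Tool frame: the origin (TCP) lies at the very end of the fingers, on their centre line; the grasp point (between the pads) lies env.grip_point_offset behind it (env.grip_point_offset is the distance from the TCP to the grasp point, in m); z points along the fingers, y is the line along which they close (so a half turn about z gives the same grasp; the last joint's range is limited). The gripper opens to 94 mm and grips with 3 to 60 N. Pads are 16 mm wide; open, the fingers measure 119 mm over their backs; the gripper's body (75 mm by 177 mm) begins 78 mm behind the grasp point.
Start: joints at [-1.412, 0.087, 1.371, -0, 1.684, -0.103], TCP at [0.142, -0.531, 0.167] pointing down, gripper open.
Joint ranges: [-3.1, 3.1], [-0.76, 2.03], [0.27, 2.55], [-1.08, 4.22], [0.17, 2.65], [-2.57, 2.57]. Speed limits (rad/s): [2.79, 2.79, 3.14, 3.14, 3.14, 3.14].

INTERFACE

Orientations are given as [roll, pitch, yaw] about the fixed x, y, z axes, in that order (R = Rz(yaw) Ry(pitch) Rx(roll)).
In Python, from station import get_obs, eyes, env gives the robot as it stands. The module is installed in compiled form; this text tells all that it offers.
- The arm moves only by the tool play_rows, never from a script. Its argument "deltas" is a list of rows, each a list of 3 entries, a list of its own where there are three numbers: the turn, a rotation vector about the tool's x, y, z in degrees, then the shift along the tool's x, y, z in mm, then the opening in per cent of the stroke, from 0 (shut) to 100 (fully open). In form: [[[rx, ry, rz], [tx, ty, tz], hand], ...]. A call has 1 to 12 rows; each row shifts and turns the commanded pose from where the row before left it, along the tool's axes as they then stand; what a row does not reach is not made up. A row lasts 1/10 s, in which the tool goes at most 50 mm and 8.59 degrees, less where a joint would pass 70% of its speed; a pose out of reach is approached as far as the arm can. A call is refused whole if a number of a shift passes 50 or a number of a turn 8.59, either way. A call with a gripper value outside its range is refused whole. The fingers move at their own pace and stop on an object; the grip force is fixed at half the most. Time passes only in rows, so rows that do not move let the fingers close. It gives the time, the measured TCP pose, the force, the opening and the grip force at its end, in the units of the state.
- get_obs(): the state, without advancing time (a new reading comes with each control period).
- eyes.snapshot(name): name is "scene" or "top"; returns a dict with "image" (420x560x3 uint8, blue, green, red), "vertical_fov" (degrees; the focal length in pixels is half the picture's height over the tangent of half this angle, whatever the lens; pixels are square), "cx", "cy" (the principal point, pixels), "k1" (the pictures are not rectified: a ray, as slopes to the right and down, at radius r is drawn at 1 + k1 r^2 times it, then the intrinsics apply), "position" and "attitude" of the camera in the world. Camera axes: x right, y up, looking along -z (the intrinsics and any distortion apply to the point x, -y, -z); pixel columns grow to the right and rows downward; lengths in m; the calibration is good to about 2 mm. A picture is of the moment at which its call begins. There is no depth.
- env.job_done(): hands the job in; it is judged then, once.
Trained networks look in a picture, given as the dict that the camera call returned (one of the last four; its "shot" number tells which), for a name from the list of things; names that differ only in an ending like _2 or _b are one class to them, and where a whole thing is asked for, a point or a joint stands for the part that bears it (a point fixed in the world has none). Each returns a list of dicts, best first, with "score" (0 to 1); they miss things now and then, are a little off and sometimes report something else, mostly with a low value. They report only what shows in the picture. A call takes as long as a camera call.
- eyes.boxes_of(picture, name): "point" ([row, column] in pixels, amid what is visible of it).
- eyes.outline_of(picture, name): "pixels" (420x560 bool, what is visible of it) and "point" ([row, column] in pixels, amid what is visible of it).
- eyes.mark_of(picture, name): "point" ([row, column] in pixels: a listed point, or the origin of a listed thing).
The state is a dict: "time": time; "q": joint angles; "dq": joint speeds; "joint_torque": joint torques, N m; "eef_pos": TCP position; "tool_rot": TCP orientation; "ft_force": force on the tool from outside, world axes, zero at the start; "torque": the same for the moment, N m; "gripper_width": finger opening in m; "grip_force": force on a finger pad.
Only numpy, scipy, OpenCV 4.12 (cv2) and the standard library are available. Lean on these libraries where they do the work, as an engineer would, in place of code of your own. Each camera call takes 0.05 s, during which the arm holds its last target. There are 200 camera calls.

## Working session

There is one attempt and no reset: what is moved stays moved. The work goes in short steps, Python scripts to look and compute and a tool call to move; the robot and the scene stay as the last step left them, time stands still between calls to the robot, and variables do not carry over. Pictures are saved under pics/ and viewed, at most 14 in all, crops included, and the job is handed in when it is done.

Besides the shell and the picture viewer there is one more tool, called after ">>>" by a JSON object that holds its "method" and its "body", one argument or row to a line. play_rows: Moves the arm, as the interface text tells. Its arguments: {"type":"object","properties":{"deltas":{"type":"array"}},"required":["deltas"]}

```bash
mkdir -p pics; cat > h.py <<'E'
import numpy as np, cv2
from scipy.spatial.transform import Rotation as R
from station import get_obs, eyes, env
def cam(p):
    f=210/np.tan(np.radians(p["vertical_fov"])/2)
    a=np.array(p["attitude"],float)
    M=a if a.shape==(3,3) else (R.from_euler("xyz",a).as_matrix() if a.size==3 else None)
    return f,M,np.array(p["position"])
def ray(p,rc):
    f,M,c=cam(p); d=np.array([(rc[1]-p["cx"])/f,(rc[0]-p["cy"])/f]); u=d.copy()
    for _ in range(30): u=d/(1+p["k1"]*(u@u))
    return c,M@np.array([u[0],-u[1],-1])
def at(p,rc,z):
    c,d=ray(p,rc); return c+d*(z-c[2])/d[2]
def pix(p,X):
    f,M,c=cam(p); v=M.T@(np.array(X)-c); u=np.array([v[0],-v[1]])/-v[2]
    u=u*(1+p["k1"]*(u@u)); return [p["cy"]+f*u[1],p["cx"]+f*u[0]]
def tri(pr):
    A=np.zeros((3,3));b=np.zeros(3)
    for p,rc in pr:
        c,d=ray(p,rc);d=d/np.linalg.norm(d);P=np.eye(3)-np.outer(d,d);A+=P;b+=P@c
    return np.linalg.solve(A,b)
def rect(p,m,z):
    # outline -> min area rect on plane z: centre, sizes, yaw of the long side
    c=max(cv2.findContours(m.astype(np.uint8),cv2.RETR_EXTERNAL,cv2.CHAIN_APPROX_NONE)[0],key=len)[:,0,::-1]
    X=np.array([at(p,q,z)[:2] for q in c])*1000
    (o,(w,h),a)=cv2.minAreaRect(X.astype(np.float32))
    if w<h: w,h,a=h,w,a+90
    return np.round(o,1),round(w,1),round(h,1),round((a+90)%180-90,1)
E
python3 - <<'E'
from h import *
o=get_obs(); print({k:np.round(v,3) for k,v in o.items()}, env.grip_point_offset)
P={}
for n in("scene","top"):
    p=eyes.snapshot(n);P[n]=p;cv2.imwrite(f"pics/{n}0.png",p["image"])
    print(n,p["attitude"],p["position"],p["vertical_fov"],p["k1"],p["shot"])
Z=dict(tray_centre=.012,tray_front=.062,lever_pad=.053,rail_mid=.03,rail_cabinet_end=.03,rail_front_end=.03,wiper_grip=.05,wiper=.004,mat_centre=.004,battery=0,relay_1_mid=.013,block_1_mid=.009)
for k,z in Z.items():
    for n,p in P.items():
        print(k,n,[(np.round(d["score"],2),np.round(d["point"]).tolist(),np.round(at(p,d["point"],z)*1000).tolist()) for d in eyes.mark_of(p,k)[:5]])
for k,z in dict(relay_1_mid=.026,block_1_mid=.018,wiper=.025,battery=.017).items():
    for d in eyes.outline_of(P["top"],k)[:4]: print(k,round(d["score"],2),np.round(d["point"]),rect(P["top"],d["pixels"],z))
E
```

```text
{'time': np.float64(0.0), 'q': array([-1.412,  0.088,  1.372, -0.   ,  1.684, -0.103]), 'dq': array([-0.002, -0.   , -0.002,  0.001, -0.001,  0.001]), 'joint_torque': array([ 0.0000e+00, -3.4018e+01, -3.0243e+01,  7.2000e-02,  3.3000e-02,
       -0.0000e+00]), 'eef_pos': array([ 0.142, -0.531,  0.166]), 'tool_rot': array([-3.139, -0.   ,  0.262]), 'ft_force': array([ 0.123, -0.414, -0.239]), 'torque': array([-0.02 , -0.009,  0.011]), 'grip_force': np.float64(0.0), 'gripper_width': np.float64(0.094)} 0.0188
scene [ 0.7659536   0.01729104 -2.08092804] [-0.01231756  0.37829285  0.76869215] 57.14427279316475 -0.10382632878379514 1
top [ 0.1353123   0.00758162 -1.55991929] [0.41616479 0.03750418 1.36330348] 50.373566929185785 -0.09186036032732912 2
tray_centre scene [(np.float64(0.69), [229.0, 314.0], [534.0, -20.0, 12.0]), (np.float64(0.66), [230.0, 223.0], [652.0, 190.0, 12.0])]
tray_centre top [(np.float64(0.65), [256.0, 403.0], [469.0, -340.0, 12.0]), (np.float64(0.63), [267.0, 217.0], [431.0, 222.0, 12.0]), (np.float64(0.57), [231.0, 302.0], [542.0, -32.0, 12.0])]
tray_front scene [(
[... 1670 characters left out ...]
0.0])]
relay_1_mid scene [(np.float64(0.69), [294.0, 249.0], [443.0, 216.0, 13.0]), (np.float64(0.22), [188.0, 426.0], [505.0, -392.0, 13.0])]
relay_1_mid top [(np.float64(0.62), [264.0, 220.0], [439.0, 214.0, 13.0])]
block_1_mid scene [(np.float64(0.74), [236.0, 336.0], [488.0, -58.0, 9.0]), (np.float64(0.64), [260.0, 235.0], [549.0, 202.0, 9.0])]
block_1_mid top [(np.float64(0.41), [225.0, 224.0], [559.0, 204.0, 9.0])]
relay_1_mid 0.67 [268. 219.] (array([438. , 214.9]), 49.3, 30.2, 19.9)
block_1_mid 0.54 [227. 228.] (array([551.9, 195.1]), 36.7, 18.3, 1.5)
wiper 0.6 [250. 406.] (array([ 471.8, -355.9]), 59.4, 43.3, -33.5)
battery 0.67 [220. 148.] (array([567. , 432.4]), 63.7, 28.2, -64.4)
```

View pics/scene0.png

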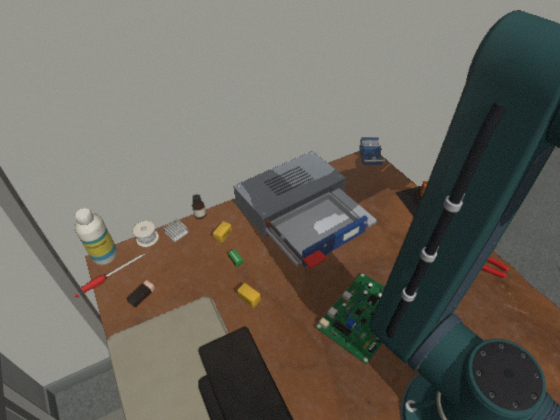

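View pics/top0.png

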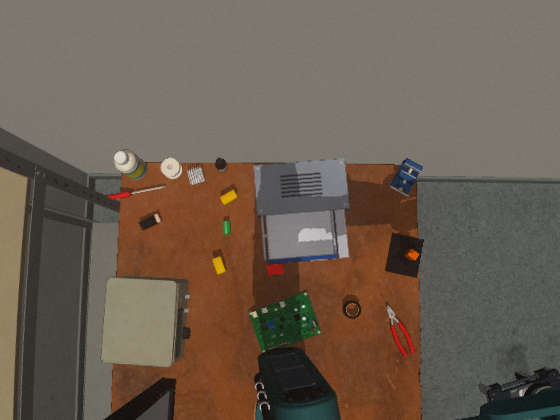

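The top view shows relays at about (196,229) and (265,219), a green block at (227,227), the wiper at (255,410), the battery at (221,150) and the tray's rail from (212,338) to (258,345). The arm base hides the lower part. Next I measure orientations.

```bash
python3 - <<'E'
from h import *
p=eyes.snapshot("top"); s=eyes.snapshot("scene")
hsv=cv2.cvtColor(p["image"],cv2.COLOR_BGR2HSV)
for k,z in dict(rail_mid=.03,tray_front=.062,lever_pad=.053,mat_centre=.004,wiper=.025,relay_1_mid=.026,tray_centre=.012).items():
    for d in eyes.outline_of(p,k)[:4]: print(k,round(d["score"],2),np.round(d["point"]),d["pixels"].sum(),rect(p,d["pixels"],z))
def col(lo,hi,z,name,minA=15):
    m=cv2.inRange(hsv,lo,hi); n,l,st,c=cv2.connectedComponentsWithStats(m)
    for i in range(1,n):
        if st[i,4]>minA: print(name,st[i,4],np.round(c[i][::-1]),rect(p,l==i,z))
col((20,150,100),(35,255,255),.026,"yellow"); col((45,130,60),(80,255,255),.018,"green",30); col((5,190,150),(16,255,255),.07,"orange")
a=cv2.resize(p["image"][225:290,380:430],None,fx=7,fy=7,interpolation=cv2.INTER_CUBIC)
b=cv2.resize(p["image"][200:275,250:360],None,fx=6,fy=6,interpolation=cv2.INTER_CUBIC)
h=max(a.shape[0],b.shape[0]); W=lambda i:cv2.copyMakeBorder(i,0,h-i.shape[0],0,0,cv2.BORDER_CONSTANT)
c=np.hstack([W(a),W(b)]);cv2.imwrite("pics/c1.png",cv2.resize(c,None,fx=790/c.shape[1],fy=790/c.shape[1]))
print(c.shape)
E
```

```text
rail_mid 0.86 [233. 304.] 4061 (array([513.6, -41.6]), 249.0, 179.2, -83.1)
rail_mid 0.44 [267. 271.] 242 (array([435.9,  48.6]), 55.3, 50.9, -3.7)
tray_front 0.92 [237. 300.] 4208 (array([509.1, -38.6]), 243.3, 175.4, -84.4)
lever_pad 0.49 [268. 272.] 276 (array([527.7,  78.2]), 109.6, 7.1, 5.0)
mat_centre 0.97 [259. 400.] 971 (array([ 474.3, -346. ]), 121.6, 97.2, -9.9)
mat_centre 0.48 [250. 408.] 211 (array([ 471. , -362.1]), 52.9, 42.9, -45.1)
mat_centre 0.28 [268. 218.] 169 (array([435.3, 218.9]), 51.8, 32.5, 28.0)
wiper 0.74 [253. 407.] 204 (array([ 470.1, -356.7]), 56.1, 39.0, -34.9)
relay_1_mid 0.6 [265. 220.] 154 (array([438.3, 215.5]), 48.3, 29.3, 19.9)
relay_1_mid 0.22 [234. 303.] 4222 (array([511.5, -40.6]), 250.3, 180.8, -84.5)
tray_centre 0.89 [237. 301.] 4296 (array([514.8, -42.3]), 257.4, 184.2, -83.7)
yellow 78 [173. 136.] (array([715.5, 483.2]), 50.5, 21.4, -54.0)
yellow 147 [197. 229.] (array([642.4, 191.7]), 47.1, 29.2, -59.2)
yellow 148 [265. 219.] (array([437.1, 216. ]), 48.3, 27.3, 20.0)
green 38 [227. 228.] (array([551.9, 192.1]), 36.7, 6.1, 1.4)
green 425 [316. 307.] (array([292.1, -42.2]), 126.6, 55.2, 17.3)
green 166 [332. 258.] (array([243.1,  93.6]), 107.2, 21.5, 19.5)
orange 60 [255. 413.] (array([ 472.5, -353. ]), 27.2, 21.9, 53.3)
(455, 1010, 3)
```

View pics/c1.png

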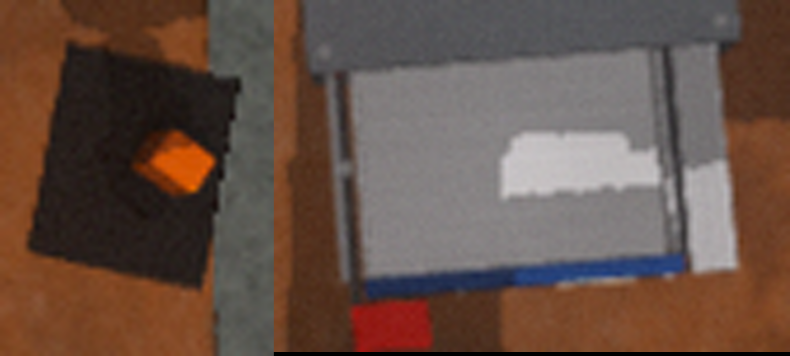

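The crop shows the tray turned about 5–6° and the wiper handle turned about 37° on its mat. Now I fit the tray model to the network marks.

```bash
cat > fit.py <<'E'
from h import *
from scipy.optimize import least_squares
G=dict(tray_front=(-.080,0,.062),rail_mid=(-.006,'r',.03),rail_cabinet_end=(.06,'r',.03),rail_front_end=(-.082,'r',.03),lever_pad=(-.099,'l',.053),tray_centre=(0,0,.012))
def model(t,k):
    x,y,z=G[k]; y={'r':t[3],'l':t[4]}.get(y,y); c,s=np.cos(t[2]),np.sin(t[2])
    return [t[0]+c*x-s*y,t[1]+s*x+c*y,z]
if __name__=="__main__":
    S=[eyes.snapshot(n) for n in("top","scene")]; D=[]
    t0=[.537,-.025,.1,-.122,.07]
    for p in S:
        for k in G:
            for d in eyes.mark_of(p,k)[:5]:
                e=np.hypot(*(np.array(pix(p,model(t0,k)))-d["point"]))
                if e<12: D.append((p,k,d["point"],d["score"]))
        b,g,r=[p["image"][:,:,i].astype(int) for i in range(3)]
    f=lambda t:np.concatenate([np.array(pix(p,model(t,k)))-q for p,k,q,s in D])
    o=least_squares(f,t0,loss="soft_l1",f_scale=1.5); t=o.x
    print(np.round(t*1000,1),"yaw",np.degrees(t[2]))
    for p,k,q,s in D: print(k,p["shot"],round(s,2),np.round(np.array(pix(p,model(t,k)))-q,1))
    for k in G: print(k,np.round(np.array(model(t,k))*1000,1))
    p=S[0]; hsv=cv2.cvtColor(p["image"],cv2.COLOR_BGR2HSV)
    m=cv2.inRange(hsv,(100,120,60),(125,255,255)); n,l,st,c=cv2.connectedComponentsWithStats(m)
    for i in range(1,n):
        if st[i,4]>60: print("blue",np.round(c[i][::-1]),rect(p,l==i,.062))
    m=cv2.inRange(hsv,(0,180,90),(5,255,255)); n,l,st,c=cv2.connectedComponentsWithStats(m)
    for i in range(1,n):
        if st[i,4]>60: print("red",np.round(c[i][::-1]),rect(p,l==i,.053))
    im=cv2.resize(p["image"][200:275,250:360],None,fx=7,fy=7,interpolation=cv2.INTER_CUBIC)
    def ln(pts):
        q=[]
        for x,y,z in pts:
            c,s=np.cos(t[2]),np.sin(t[2]); r=pix(p,[t[0]+c*x-s*y,t[1]+s*x+c*y,z]); q.append([(r[1]-250+.5)*7,(r[0]-200+.5)*7])
        cv2.polylines(im,[np.int32(q)],True,(0,255,255),1)
    R_=t[3]; ln([(.06,R_-.015,.03),(-.082,R_-.015,.03),(-.082,R_+.015,.03),(.06,R_+.015,.03)])
    ln([(-.08,-.1,.062),(-.068,-.1,.062),(-.068,.1,.062),(-.08,.1,.062)])
    ln([(-.068,-.096,.012),(.06,-.096,.012),(.06,.096,.012),(-.068,.096,.012)])
    L=t[4]; ln([(-.114,L-.024,.053),(-.084,L-.024,.053),(-.084,L+.024,.053),(-.114,L+.024,.053)])
    cv2.imwrite("pics/fit.png",im)
    pw=S[0]; e=cv2.resize(pw["image"][225:290,375:430],None,fx=8,fy=8,interpolation=cv2.INTER_CUBIC)
    cv2.imwrite("pics/w.png",np.clip(e.astype(float)*4-60,0,255).astype(np.uint8))
E
python3 fit.py; python3 -c "
import cv2;a=cv2.imread('pics/fit.png');b=cv2.imread('pics/w.png');b=b[:525] if b.shape[0]>525 else cv2.copyMakeBorder(b,0,525-b.shape[0],0,0,0)
import numpy as np
c=np.hstack([a,b]);cv2.imwrite('pics/c2.png',cv2.resize(c,None,fx=795/c.shape[1],fy=795/c.shape[1]))"
```

```text
[ 537.4  -24.4   98.9 -129.8   81.3] yaw 5.664874353194908
tray_front 5 0.86 [0.4 1.3]
rail_mid 5 0.71 [ 3.9 -1.9]
rail_cabinet_end 5 0.83 [-2.3  2.8]
rail_front_end 5 0.78 [-1.7 -1.5]
lever_pad 5 0.71 [-3.2 -0.8]
tray_centre 5 0.96 [2.2 0. ]
tray_front 6 0.85 [0.4 0.5]
rail_mid 6 0.72 [0.9 2.1]
rail_cabinet_end 6 0.6 [-0.7 -1.2]
rail_front_end 6 0.88 [-0.8  0.4]
lever_pad 6 0.73 [-0.5  0.3]
tray_centre 6 0.8 [ 1.  -0.9]
tray_front [457.8 -32.3  62. ]
rail_mid [ 544.2 -154.1   30. ]
rail_cabinet_end [ 609.9 -147.6   30. ]
rail_front_end [ 468.6 -161.6   30. ]
lever_pad [430.8  46.8  53. ]
tray_centre [537.4 -24.4  12. ]
blue [164. 414.] (array([ 743.1, -365.5]), 56.3, 13.8, 61.3)
blue [176. 406.] (array([ 703.2, -340.6]), 54.8, 17.5, 61.7)
blue [258. 305.] (array([457.9, -33.4]), 193.2, 10.3, -84.6)
red [195. 119.] (array([640.5, 522.3]), 71.7, 18.8, -76.6)
red [269. 275.] (array([426.2,  49.1]), 49.4, 31.1, -85.0)
red [337. 407.] (array([ 232.5, -335.1]), 95.9, 17.6, 25.7)
red [341. 398.] (array([ 221.6, -309.2]), 95.6, 16.1, 23.2)
```

View pics/c2.png

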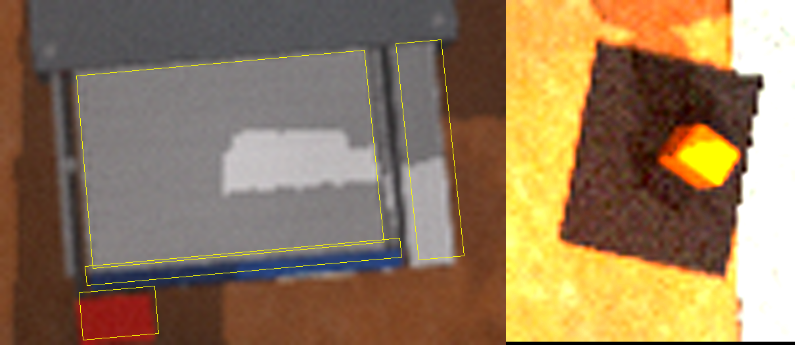

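The fitted overlay sits about 4 mm too far toward +x, and the rail box about 4 mm too far right. I refine both with edge profiles across the rail, panel and wiper base in both cameras.

```bash
cat > prof.py <<'E'
from h import *
S=[eyes.snapshot(n) for n in("top","scene")]
yaw=np.radians(5.3); u=np.array([np.cos(yaw),np.sin(yaw)]); v=np.array([-u[1],u[0]]); C=np.array([.535,-.025])
def samp(p,X):
    q=np.array([pix(p,x) for x in X],np.float32)
    return cv2.remap(cv2.GaussianBlur(p["image"],(3,3),0),q[:,1][None],q[:,0][None],cv2.INTER_LINEAR)[0].astype(float)
def edges(p,o,d,z,ts):
    X=[list(o+d*t)+[z] for t in ts]; c=samp(p,X); g=np.linalg.norm(np.gradient(c,axis=0),axis=1)
    i=[k for k in range(1,len(g)-1) if g[k]>=g[k-1] and g[k]>g[k+1] and g[k]>.25*g.max()]
    return [(round(ts[k]*1000),round(g[k],1)) for k in i]
ts=np.arange(-.16,-.085,.001)
for p in S:
    print("cam",p["shot"])
    for a in(-.07,-.05,-.03,-.01,.01,.03,.05): print(" rail across, x",a,edges(p,C+u*a,v,.03,ts))
    for b in(-.118,-.124,-.13): print(" rail along, y",b,edges(p,C+v*b,u,.03,np.arange(-.11,.09,.001)))
    for b in(-.07,-.03,0.02,.04): print(" panel z62, y",b,edges(p,C+v*b,u,.062,np.arange(-.11,-.04,.001)))
E
python3 prof.py
```

```text
cam 7
 rail across, x -0.07 [(-139, np.float64(23.0)), (-110, np.float64(23.4)), (-92, np.float64(6.1))]
 rail across, x -0.05 [(-139, np.float64(23.7)), (-110, np.float64(21.9)), (-103, np.float64(10.1)), (-94, np.float64(8.1))]
 rail across, x -0.03 [(-140, np.float64(23.0)), (-138, np.float64(23.4)), (-110, np.float64(22.2)), (-102, np.float64(15.6))]
 rail across, x -0.01 [(-139, np.float64(12.4)), (-110, np.float64(11.8)), (-103, np.float64(10.7)), (-94, np.float64(19.6))]
 rail across, x 0.01 [(-139, np.float64(12.0)), (-112, np.float64(13.6)), (-109, np.float64(13.3)), (-102, np.float64(13.9)), (-99, np.float64(4.6)), (-93, np.float64(7.5))]
 rail across, x 0.03 [(-141, np.float64(15.6)), (-110, np.float64(13.0)), (-107, np.float64(9.8)), (-101, np.float64(9.5)), (-94, np.float64(6.7)), (-92, np.float64(6.4))]
 rail across, x 0.05 [(-140, np.float64(14.9)), (-113, np.float64(10.4)), (-110, np.float64(13.6)), (-103, np.float64(12.7)), (-100, np.float64(6.7)), (-94, np.float64(6.7))]
 rail along, y -0.118 [(-84, np.float64(21.8)), (-21, np.float64(7.8)), (-18, np.float64(12.7)),
[... 1763 characters left out ...]
-0.124 [(-87, np.float64(13.2)), (-85, np.float64(13.4)), (-63, np.float64(9.4)), (-51, np.float64(9.2)), (-47, np.float64(10.7)), (-13, np.float64(10.4)), (73, np.float64(8.7))]
 rail along, y -0.13 [(-84, np.float64(16.1)), (-12, np.float64(10.7)), (70, np.float64(7.8)), (74, np.float64(7.5))]
 panel z62, y -0.07 [(-103, np.float64(9.9)), (-82, np.float64(3.9)), (-70, np.float64(6.2)), (-68, np.float64(5.9))]
 panel z62, y -0.03 [(-103, np.float64(20.2)), (-89, np.float64(22.2)), (-68, np.float64(10.1)), (-54, np.float64(12.7))]
 panel z62, y 0.02 [(-109, np.float64(9.5)), (-91, np.float64(4.5)), (-69, np.float64(14.9)), (-54, np.float64(13.0))]
 panel z62, y 0.04 [(-68, np.float64(14.4))]
```

```bash
cat >> h.py <<'E'
def go(x,y,z,yaw,cur=None):
    """turn needed about tool z, then shift in tool axes after the turn (mm)"""
    if cur is None:
        o=get_obs(); p=np.array(o["eef_pos"])*1000; r=np.degrees(o["tool_rot"]); y0=r[2]; print("now",np.round(p,1),np.round(r,1),"q6",round(o["q"][5],2),"F",np.round(o["ft_force"],1),"w",round(o["gripper_width"]*1000,1),"t",round(float(o["time"]),1))
    else: p=np.array(cur[:3]);y0=cur[3]
    a=np.radians(yaw); d=np.array([x,y,z])-p
    print("->",(x,y,z,yaw),"rz",round(-((yaw-y0+180)%360-180),1),"shift",np.round([np.cos(a)*d[0]+np.sin(a)*d[1],np.sin(a)*d[0]-np.cos(a)*d[1],-d[2]],1))
    return (x,y,z,yaw)
E
python3 -c "
from h import *
a=go(472,-354,110,54); go(472,-354,36,54,a)"
```

```text
now [ 142.4 -531.3  167. ] [180.   0.  15.] q6 -0.1 F [ 0.7 -0.9  0.8] w 94.1 t 2.8
-> (472, -354, 110, 54) rz -39.0 shift [337.2 162.5  57. ]
-> (472, -354, 36, 54) rz 0 shift [ 0.  0. 74.]
```

>>> {"method": "play_rows", "body": {
  "deltas": [
    [[0, 0, -8], [0, 0, 0], 100],
    [[0, 0, -8], [0, 0, 0], 100],
    [[0, 0, -8], [0, 0, 0], 100],
    [[0, 0, -8], [0, 0, 0], 100],
    [[0, 0, -7], [0, 0, 0], 100],
    [[0, 0, 0], [0, 0, 0], 75]
  ]
}}

```text
time: 3.35
eef_pos: [0.1423, -0.5313, 0.167]
tool_rot: [3.142, 0.0, 0.942]
ft_force: [0.9, -0.2, 0.2]
gripper_width: 0.0887
grip_force: 0.0
```

>>> {"method": "play_rows", "body": {
  "deltas": [
    [[0, 0, 0], [33.7, 16.3, 5], 75],
    [[0, 0, 0], [33.7, 16.3, 5], 75],
    [[0, 0, 0], [33.7, 16.3, 5], 75],
    [[0, 0, 0], [33.7, 16.3, 5], 75],
    [[0, 0, 0], [33.7, 16.3, 5], 75],
    [[0, 0, 0], [33.7, 16.3, 5], 75],
    [[0, 0, 0], [33.7, 16.3, 5], 75],
    [[0, 0, 0], [33.7, 16.3, 5], 75],
    [[0, 0, 0], [33.7, 16.3, 5], 75],
    [[0, 0, 0], [33.7, 16.3, 5], 75],
    [[0, 0, 0], [0, 0, 7], 75],
    [[0, 0, 0], [0, 0, 0], 75]
  ]
}}

```text
time: 4.55
eef_pos: [0.4719, -0.3536, 0.1084]
tool_rot: [-3.139, 0.0, 0.942]
ft_force: [-1.0, -0.8, -0.6]
gripper_width: 0.0705
grip_force: 0.0
```

```bash
python3 -c "
from h import *
go(472,-354,36,54)
s=eyes.snapshot('scene');t=eyes.snapshot('top')
for k in('wiper_grip',):
  for p,z in((s,.05),(t,.05)): print(k,[(round(d['score'],2),np.round(d['point']),np.round(at(p,d['point'],z)*1000)) for d in eyes.mark_of(p,k)[:3]])
e=cv2.resize(s['image'][140:230,380:470],None,fx=5,fy=5,interpolation=cv2.INTER_CUBIC);f=cv2.resize(t['image'][210:300,340:430],None,fx=5,fy=5,interpolation=cv2.INTER_CUBIC)
cv2.imwrite('pics/c3.png',np.clip(np.hstack([e,f])[:,:800]*1.6,0,255).astype(np.uint8))"
```

```text
now [ 471.9 -353.6  108.4] [-179.8    0.    54. ] q6 -0.11 F [-1.  -0.8 -0.6] w 70.5 t 4.5
-> (472, -354, 36, 54) rz -0.0 shift [-0.3  0.4 72.4]
wiper_grip []
wiper_grip [(0.73, array([252., 413.]), array([ 480., -360.,   50.]))]
```

View pics/c3.png

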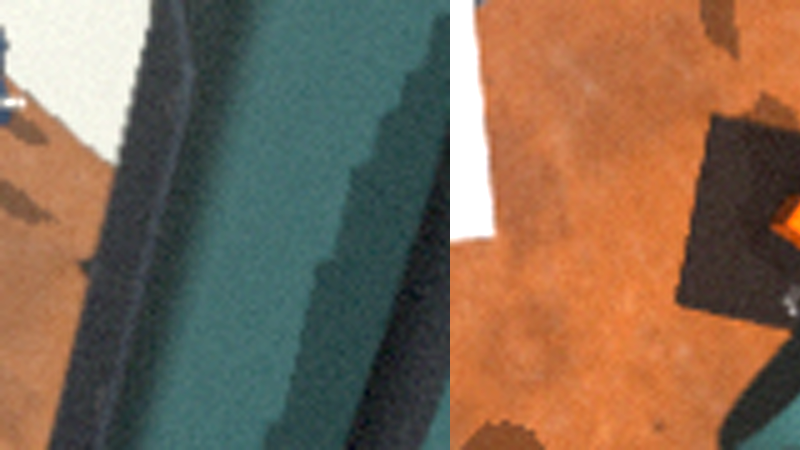

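The gripper covers the wiper in the scene view; in the top view the handle shows at the fingers, as expected. Going down.

>>> {"method": "play_rows", "body": {
  "deltas": [
    [[0, 0, 0], [0, 0, 15], 75],
    [[0, 0, 0], [0, 0, 15], 75],
    [[0, 0, 0], [0, 0, 15], 75],
    [[0, 0, 0], [0, 0, 15], 75],
    [[0, 0, 0], [0, 0, 12], 75],
    [[0, 0, 0], [0, 0, 0], 60],
    [[0, 0, 0], [0, 0, 0], 0],
    [[0, 0, 0], [0, 0, 0], 0],
    [[0, 0, 0], [0, 0, 0], 0],
    [[0, 0, 0], [0, 0, 0], 0],
    [[0, 0, 0], [0, 0, 0], 0],
    [[0, 0, 0], [0, 0, 0], 0]
  ]
}}

```text
time: 5.95
eef_pos: [0.4724, -0.3546, 0.0382]
tool_rot: [3.141, 0.0, 0.942]
ft_force: [-0.1, 0.2, 0.4]
gripper_width: 0.0179
grip_force: 0.0
```

>>> {"method": "play_rows", "body": {
  "deltas": [
    [[0, 0, 0], [0, 0, 0], 0],
    [[0, 0, 0], [0, 0, 0], 0],
    [[0, 0, 0], [0, 0, 0], 0],
    [[0, 0, 0], [0, 0, 0], 0]
  ]
}}

```text
time: 6.35
eef_pos: [0.4723, -0.3545, 0.038]
tool_rot: [-3.142, 0.0, 0.942]
ft_force: [-0.4, 0.3, 0.2]
gripper_width: 0.0004
grip_force: 0.0
```

The fingers closed on nothing, so the wiper isn't where I thought. I look from here.

```bash
python3 -c "
from h import *
t=eyes.snapshot('top');s=eyes.snapshot('scene')
print([np.round(pix(t,x)) for x in((.4723,-.3545,.038),(.472,-.354,.07),(.472,-.354,.2))])
for k in ('wiper','wiper_grip'):
  print(k,[(round(d['score'],2),np.round(d['point']),np.round(at(t,d['point'],.05)*1000)) for d in eyes.mark_of(t,k)[:3]])
hsv=cv2.cvtColor(t['image'],cv2.COLOR_BGR2HSV);m=cv2.inRange(hsv,(5,190,120),(18,255,255)); print(np.argwhere(m[230:290,380:430]).mean(0)+[230,380],m[230:290,380:430].sum()/255)
f=cv2.resize(t['image'][215:295,355:455],None,fx=7,fy=7,interpolation=cv2.INTER_CUBIC)
cv2.imwrite('pics/c4.png',np.clip(f*2.,0,255).astype(np.uint8))"
```

```text
[array([255., 410.]), array([254., 413.]), array([252., 428.])]
wiper [(0.45, array([252., 404.]), array([ 480., -332.,   50.]))]
wiper_grip [(0.41, array([253., 412.]), array([ 478., -355.,   50.]))]
[250.63529412 399.44705882] 85.0
```

View pics/c4.png

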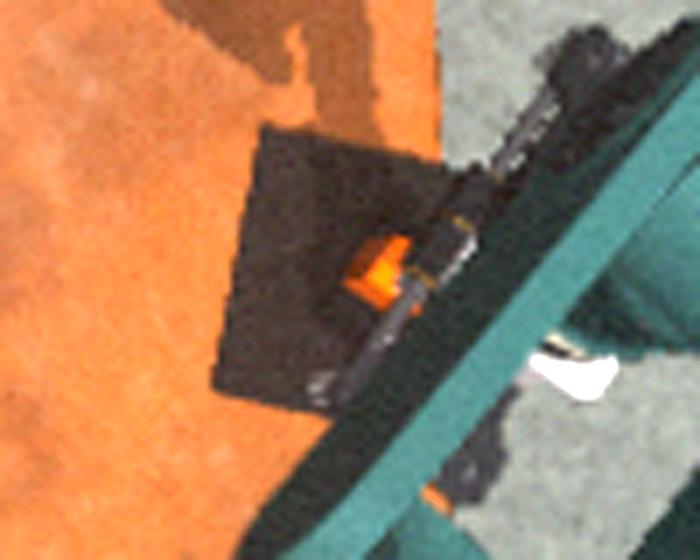

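```bash
python3 -c "
from h import *
t=eyes.snapshot('top')
a=cv2.imread('pics/top0.png')
f=[np.clip(cv2.resize(i[235:275,390:440],None,fx=8,fy=8,interpolation=cv2.INTER_NEAREST)*2.,0,255).astype(np.uint8) for i in(a,t['image'])]
for z in(.038,.06,.08,.1,.15):
  r=pix(t,(.4723,-.3545,z)); cv2.circle(f[1],(int((r[1]-389.5)*8),int((r[0]-234.5)*8)),3,(255,0,255),-1)
for x,y in((12,15),(12,-15),(-12,-15),(-12,15)):
  c,s=np.cos(np.radians(-36)),np.sin(np.radians(-36))
  for i,z in enumerate((.028,.07)):
    r=pix(t,(.4725+(c*x-s*y)/1000,-.3535+(s*x+c*y)/1000,z)); cv2.circle(f[0],(int((r[1]-389.5)*8),int((r[0]-234.5)*8)),3,(255,255*i,0),-1)
cv2.imwrite('pics/c5.png',np.hstack(f))"
```

```text
(no output)
```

View pics/c5.png

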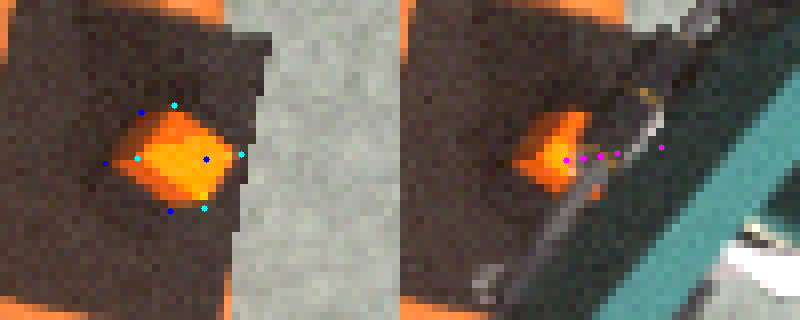

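The handle hasn't moved, and my model of it fits the first picture. I lift clear and compare where the fingers show with where the calibration puts them.

>>> {"method": "play_rows", "body": {
  "deltas": [
    [[0, 0, 0], [0, 0, -30], 0],
    [[0, 0, 0], [0, 0, -30], 0],
    [[0, 0, 0], [0, 0, -30], 0],
    [[0, 0, 0], [40, -29, 0], 0],
    [[0, 0, 0], [40, -29, 0], 0],
    [[0, 0, 0], [40, -29, 0], 0],
    [[0, 0, 0], [0, 0, 0], 0],
    [[0, 0, 0], [0, 0, 0], 0]
  ]
}}

```text
time: 7.4
eef_pos: [0.4727, -0.2056, 0.1284]
tool_rot: [3.14, 0.001, 0.945]
ft_force: [-0.3, -1.0, 0.2]
gripper_width: 0.0007
grip_force: 0.0
```

```bash
python3 -c "
from h import *
o=get_obs();e=o['eef_pos'];print(e)
I=[]
for n in('top','scene'):
  t=eyes.snapshot(n);im=t['image'].copy()
  r0=pix(t,e);k=6;y0,x0=int(r0[0])-42,int(r0[1])-33
  y0=max(y0,0)
  f=cv2.resize(im[y0:y0+85,x0:x0+66],None,fx=k,fy=k,interpolation=cv2.INTER_NEAREST)
  for dz in(0,.02,.05,.08,.11):
    r=pix(t,e+[0,0,dz]);cv2.circle(f,(int((r[1]-x0+.5)*k),int((r[0]-y0+.5)*k)),2,(255,0,255),-1)
  I.append(np.clip(f*1.7,0,255).astype(np.uint8)); print(n,r0)
cv2.imwrite('pics/c6.png',np.hstack(I))"
```

```text
[ 0.47267399 -0.2055793   0.12840074]
top [np.float64(252.83316764130106), np.float64(366.61589320537956)]
scene [np.float64(185.8655943039271), np.float64(392.64087522066586)]
```

View pics/c6.png

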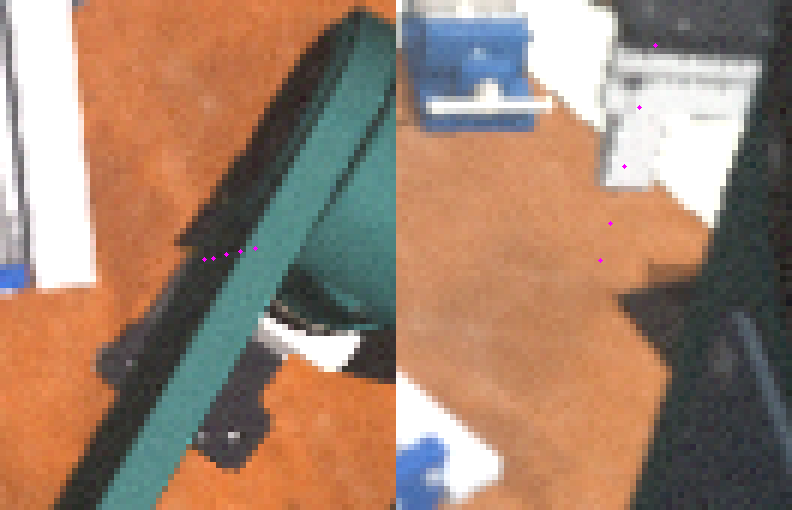

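In the scene crop the fingertip ends near (625,185), but the reported TCP projects to (600,260). The real tip looks about 45 mm higher than reported, which would explain the miss. I check by touching the bench.

>>> {"method": "play_rows", "body": {
  "deltas": [
    [[0, 0, 0], [0, 0, 16], 0],
    [[0, 0, 0], [0, 0, 16], 0],
    [[0, 0, 0], [0, 0, 16], 0],
    [[0, 0, 0], [0, 0, 16], 0],
    [[0, 0, 0], [0, 0, 16], 0],
    [[0, 0, 0], [0, 0, 16], 0],
    [[0, 0, 0], [0, 0, 12], 0],
    [[0, 0, 0], [0, 0, 5], 0],
    [[0, 0, 0], [0, 0, 5], 0],
    [[0, 0, 0], [0, 0, 3], 0],
    [[0, 0, 0], [0, 0, 3], 0],
    [[0, 0, 0], [0, 0, 0], 0]
  ]
}}

```text
time: 8.7
eef_pos: [0.4725, -0.2063, 0.004]
tool_rot: [3.141, 0.0, 0.943]
ft_force: [0.2, -0.0, -0.9]
gripper_width: 0.0006
grip_force: 0.0
```

```bash
python3 -c "
from h import *
o=get_obs();e=o['eef_pos'];print(e)
I=[]
for n in('top','scene'):
  t=eyes.snapshot(n);im=t['image'].copy()
  r0=pix(t,e);k=6;y0,x0=int(r0[0])-55,int(r0[1])-33
  y0=max(y0,0)
  f=cv2.resize(im[y0:y0+85,x0:x0+66],None,fx=k,fy=k,interpolation=cv2.INTER_NEAREST)
  for dz in(0,.02,.05,.08,.11):
    r=pix(t,e+[0,0,dz]);cv2.circle(f,(int((r[1]-x0+.5)*k),int((r[0]-y0+.5)*k)),2,(255,0,255),-1)
  I.append(np.clip(f*1.2,0,255).astype(np.uint8)); print(n,r0)
cv2.imwrite('pics/c7.png',np.hstack(I))"
```

```text
[ 0.47253223 -0.20625357  0.00402645]
top [np.float64(254.6979897268571), np.float64(358.85660480896627)]
scene [np.float64(219.93816575896506), np.float64(384.0133627415754)]
```

View pics/c7.png

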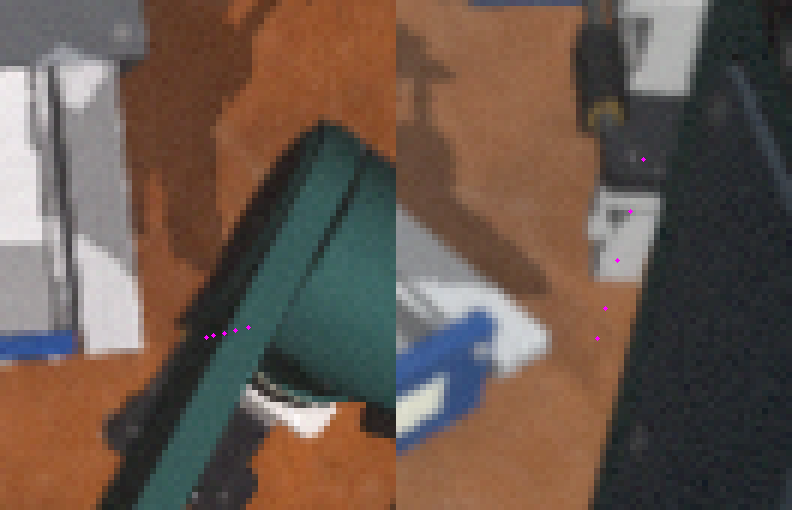

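Still no contact at reported z = 4 mm, and the picture again puts the tip about 43 mm higher. I feel further down in small steps.

>>> {"method": "play_rows", "body": {
  "deltas": [
    [[0, 0, 0], [0, 0, 3], 0],
    [[0, 0, 0], [0, 0, 3], 0],
    [[0, 0, 0], [0, 0, 2], 0],
    [[0, 0, 0], [0, 0, 0], 0]
  ]
}}

```text
time: 9.2
eef_pos: [0.4721, -0.206, -0.0046]
tool_rot: [-3.141, 0.0, 0.942]
ft_force: [0.3, -1.1, 0.8]
gripper_width: 0.0003
grip_force: 0.0
```

>>> {"method": "play_rows", "body": {
  "deltas": [
    [[0, 0, 0], [0, 0, 5], 0],
    [[0, 0, 0], [0, 0, 5], 0],
    [[0, 0, 0], [0, 0, 5], 0],
    [[0, 0, 0], [0, 0, 5], 0],
    [[0, 0, 0], [0, 0, 2], 0],
    [[0, 0, 0], [0, 0, 0], 0]
  ]
}}

```text
time: 9.8
eef_pos: [0.4721, -0.206, -0.0266]
tool_rot: [-3.141, 0.0, 0.943]
ft_force: [0.1, -0.1, -0.1]
gripper_width: 0.0006
grip_force: 0.0
```

>>> {"method": "play_rows", "body": {
  "deltas": [
    [[0, 0, 0], [0, 0, 3], 0],
    [[0, 0, 0], [0, 0, 2], 0],
    [[0, 0, 0], [0, 0, 1.5], 0],
    [[0, 0, 0], [0, 0, 0], 0]
  ]
}}

```text
time: 10.2
eef_pos: [0.4723, -0.2062, -0.0328]
tool_rot: [-3.141, 0.0, 0.942]
ft_force: [-0.0, 1.0, 0.4]
gripper_width: 0.0002
grip_force: 0.0
```

>>> {"method": "play_rows", "body": {
  "deltas": [
    [[0, 0, 0], [0, 0, 1.5], 0],
    [[0, 0, 0], [0, 0, 1], 0],
    [[0, 0, 0], [0, 0, 0], 0]
  ]
}}

```text
time: 10.5
eef_pos: [0.4723, -0.2062, -0.0352]
tool_rot: [-3.141, 0.0, 0.942]
ft_force: [0.7, 0.3, 0.5]
gripper_width: 0.0004
grip_force: 0.0
```

>>> {"method": "play_rows", "body": {
  "deltas": [
    [[0, 0, 0], [0, 0, 1.5], 0],
    [[0, 0, 0], [0, 0, 1], 0],
    [[0, 0, 0], [0, 0, 0], 0]
  ]
}}

```text
time: 10.8
eef_pos: [0.4723, -0.2062, -0.0377]
tool_rot: [-3.141, 0.0, 0.942]
ft_force: [0.3, 0.5, 0.2]
gripper_width: 0.0009
grip_force: 0.0
```

>>> {"method": "play_rows", "body": {
  "deltas": [
    [[0, 0, 0], [0, 0, 1], 0],
    [[0, 0, 0], [0, 0, 1], 0],
    [[0, 0, 0], [0, 0, 0], 0]
  ]
}}

```text
time: 11.1
eef_pos: [0.4726, -0.2063, -0.0382]
tool_rot: [3.141, 0.0, 0.943]
ft_force: [-2.5, 1.3, 7.7]
gripper_width: 0.0005
grip_force: 3.2
```

>>> {"method": "play_rows", "body": {
  "deltas": [
    [[0, 0, 0], [0, 0, 1], 0],
    [[0, 0, 0], [0, 0, 1], 0],
    [[0, 0, 0], [0, 0, 0], 0]
  ]
}}

```text
time: 11.4
eef_pos: [0.4726, -0.2063, -0.0383]
tool_rot: [3.141, 0.0, 0.943]
ft_force: [-6.4, 4.6, 16.5]
gripper_width: 0.0003
grip_force: 8.0
```

```bash
python3 -c "
from h import *
o=get_obs();e=o['eef_pos'];print(e,o['ft_force'])
I=[]
for n in('scene',):
  t=eyes.snapshot(n);im=t['image'].copy()
  k=6;y0,x0=150,340
  f=cv2.resize(im[y0:y0+95,x0:x0+110],None,fx=k,fy=k,interpolation=cv2.INTER_NEAREST)
  for dz in(0,.02,.04,.05,.08,.11):
    r=pix(t,e+[0,0,dz]);cv2.circle(f,(int((r[1]-x0+.5)*k),int((r[0]-y0+.5)*k)),2,(255,0,255),-1)
  I.append(np.clip(f*1.3,0,255).astype(np.uint8))
cv2.imwrite('pics/c8.png',np.hstack(I))"
```

```text
[ 0.47261118 -0.2063388  -0.03831094] [-6.43061938  4.55205051 16.53986194]
```

View pics/c8.png

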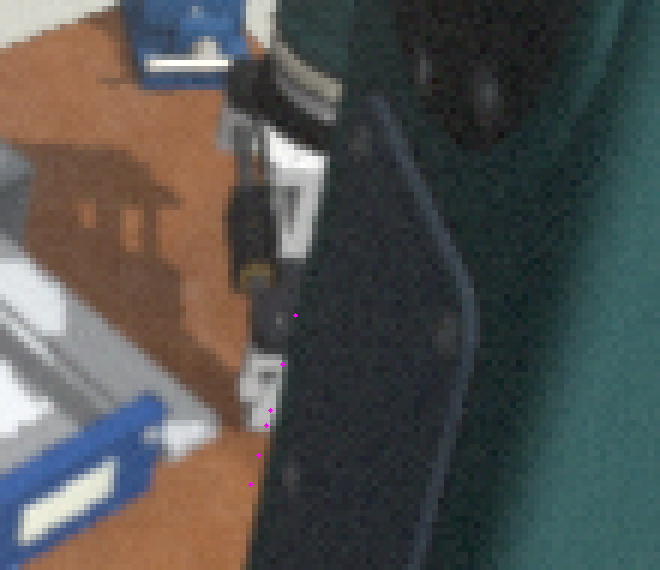

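Contact came at reported z = −38.3 mm, so the true fingertip is 38 mm above the reported TCP. The lateral position agrees with the picture. I'll apply z_reported = z_true − 38.3 from here on and return to the wiper.

```bash
sed -i 's/^def go(x,y,z,yaw,cur=None):/def go(x,y,z,yaw,cur=None):  # z = TRUE tip height; reported is 38.3 lower/; s/p=np.array(o\["eef_pos"\])\*1000;/p=np.array(o["eef_pos"])*1000+[0,0,38.3];/' h.py; python3 -c "
from h import *
a=go(472.6,-206.3,115,54); a=go(472.5,-353.7,115,54,a); a=go(472.5,-353.7,36,54,a)"
```

```text
now [ 472.6 -206.3   -0. ] [180.   0.  54.] q6 0.11 F [-6.3  2.7 15.1] w 0.7 t 11.4
-> (472.6, -206.3, 115, 54) rz 0.0 shift [   0.   -0. -115.]
-> (472.5, -353.7, 115, 54) rz 0 shift [-119.3   86.6   -0. ]
-> (472.5, -353.7, 36, 54) rz 0 shift [ 0.  0. 79.]
```

>>> {"method": "play_rows", "body": {
  "deltas": [
    [[0, 0, 0], [0, 0, -20], 0],
    [[0, 0, 0], [0, 0, -48], 0],
    [[0, 0, 0], [0, 0, -48], 75],
    [[0, 0, 0], [-30, 21.6, 0], 75],
    [[0, 0, 0], [-30, 21.6, 0], 75],
    [[0, 0, 0], [-30, 21.6, 0], 75],
    [[0, 0, 0], [-29, 21.6, 0], 75],
    [[0, 0, 0], [0, 0, 0], 75],
    [[0, 0, 0], [0, 0, 0], 75]
  ]
}}

```text
time: 12.35
eef_pos: [0.4721, -0.3534, 0.074]
tool_rot: [-3.14, -0.001, 0.941]
ft_force: [-0.5, 0.0, -0.1]
gripper_width: 0.053
grip_force: 0.0
```

```bash
python3 -c "
from h import *
a=go(472.5,-353.7,36,54)"
```

```text
now [ 472.1 -353.4  112.3] [-179.9   -0.    53.9] q6 -0.11 F [-0.5  0.  -0.1] w 53.0 t 12.3
-> (472.5, -353.7, 36, 54) rz -0.1 shift [ 0.   0.5 76.3]
```

>>> {"method": "play_rows", "body": {
  "deltas": [
    [[0, 0, 0], [0, 0, 8], 75],
    [[0, 0, 0], [0, 0, 10], 75],
    [[0, 0, 0], [0, 0, 10], 75],
    [[0, 0, 0], [0, 0, 16], 75],
    [[0, 0, 0], [0, 0, 16], 75],
    [[0, 0, 0], [0, 0, 16], 75],
    [[0, 0, 0], [0, 0, 0], 75],
    [[0, 0, 0], [0, 0, 0], 20],
    [[0, 0, 0], [0, 0, 0], 10],
    [[0, 0, 0], [0, 0, 0], 0],
    [[0, 0, 0], [0, 0, 0], 0],
    [[0, 0, 0], [0, 0, 0], 0]
  ]
}}

```text
time: 13.55
eef_pos: [0.4727, -0.3536, -0.0009]
tool_rot: [3.14, 0.0, 0.942]
ft_force: [-1.1, 0.3, 0.9]
gripper_width: 0.0338
grip_force: 0.0
```

>>> {"method": "play_rows", "body": {
  "deltas": [
    [[0, 0, 0], [0, 0, 0], 0],
    [[0, 0, 0], [0, 0, 0], 0],
    [[0, 0, 0], [0, 0, 0], 0],
    [[0, 0, 0], [0, 0, 0], 0]
  ]
}}

```text
time: 13.95
eef_pos: [0.4726, -0.3535, -0.0012]
tool_rot: [3.141, 0.0, 0.942]
ft_force: [1.0, -1.6, 1.0]
gripper_width: 0.0237
grip_force: 30.0
```

Gripped: 23.7 mm at 30 N. I lift, turn to the rail's direction (yaw 95.3°) and move over the start point.

>>> {"method": "play_rows", "body": {
  "deltas": [
    [[0, 0, 0], [0, 0, -10], 0],
    [[0, 0, 0], [0, 0, -25], 0],
    [[0, 0, 0], [0, 0, -25], 0],
    [[0, 0, -8.3], [0, 0, -20], 0],
    [[0, 0, -8.3], [0, 0, 0], 0],
    [[0, 0, -8.3], [0, 0, 0], 0],
    [[0, 0, -8.2], [0, 0, 0], 0],
    [[0, 0, -8.2], [0, 0, 0], 0],
    [[0, 0, 0], [0, 0, 0], 0],
    [[0, 0, 0], [0, 0, 0], 0]
  ]
}}

```text
time: 14.95
eef_pos: [0.4722, -0.3531, 0.0785]
tool_rot: [-3.141, -0.0, 1.66]
ft_force: [0.6, -0.1, -1.8]
gripper_width: 0.0239
grip_force: 30.0
```

```bash
python3 -c "
from h import *
a=go(572.4,-146.8,97,95.3); a=go(572.4,-146.8,69,95.3,a)"
```

```text
now [ 472.2 -353.1  116.8] [-180.    -0.    95.1] q6 -0.83 F [ 0.6 -0.1 -1.8] w 23.9 t 14.9
-> (572.4, -146.8, 97, 95.3) rz -0.2 shift [196.2 118.8  19.8]
-> (572.4, -146.8, 69, 95.3) rz -0.0 shift [ 0.  0. 28.]
```

>>> {"method": "play_rows", "body": {
  "deltas": [
    [[0, 0, -0.2], [20, 12, 2], 0],
    [[0, 0, 0], [25, 15, 3], 0],
    [[0, 0, 0], [25, 15, 3], 0],
    [[0, 0, 0], [25, 15, 3], 0],
    [[0, 0, 0], [25, 15, 3], 0],
    [[0, 0, 0], [25, 15, 3], 0],
    [[0, 0, 0], [25, 15, 2], 0],
    [[0, 0, 0], [16, 10, 1], 0],
    [[0, 0, 0], [10, 6, 0], 0],
    [[0, 0, 0], [0, 0, 0], 0],
    [[0, 0, 0], [0, 0, 15], 0],
    [[0, 0, 0], [0, 0, 0], 0]
  ]
}}

```text
time: 16.15
eef_pos: [0.5689, -0.1474, 0.0406]
tool_rot: [-3.137, -0.001, 1.665]
ft_force: [-1.2, 0.3, -2.4]
gripper_width: 0.0239
grip_force: 30.0
```

```bash
python3 -c "
from h import *
a=go(572.4,-146.8,64,95.3)
o=get_obs();e=o['eef_pos']
I=[];k=5
for n in('top','scene'):
  t=eyes.snapshot(n)
  for z in ('wiper','wiper_grip'): print(n,z,[(round(d['score'],2),np.round(d['point'],1),np.round(at(t,d['point'],(e[2]+.0383-.033+(.046 if z!='wiper' else 0)))*1000)) for d in eyes.mark_of(t,z)[:2]])
  r=pix(t,[.53,-.15,.05]);y0,x0=int(r[0])-50,int(r[1])-40
  I.append(cv2.resize(t['image'][y0:y0+110,x0:x0+80],None,fx=k,fy=k,interpolation=cv2.INTER_CUBIC))
cv2.imwrite('pics/c9.png',np.clip(np.hstack(I)*1.3,0,255).astype(np.uint8))"
```

```text
now [ 568.9 -147.4   78.9] [-1.797e+02 -1.000e-01  9.540e+01] q6 -0.44 F [-1.2  0.3 -2.4] w 23.9 t 16.1
-> (572.4, -146.8, 64, 95.3) rz 0.1 shift [ 0.2  3.5 14.9]
top wiper []
top wiper_grip [(0.18, array([231.1, 301.2]), array([535., -26.,  92.]))]
scene wiper [(0.78, array([195. , 345.5]), array([ 571., -144.,   46.]))]
scene wiper_grip [(0.89, array([181.5, 349.5]), array([ 571., -151.,   92.]))]
```

View pics/c9.png

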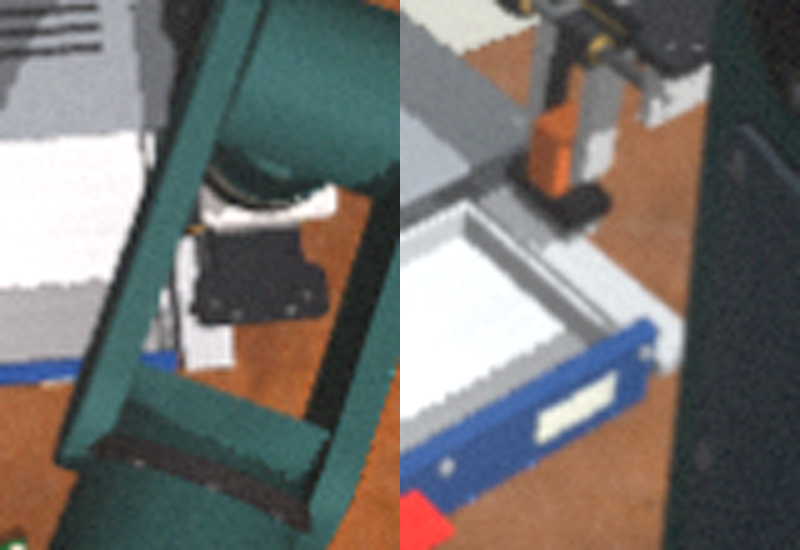

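The scene crop shows the wiper upright in the fingers over the rail, its base just short of the cabinet. The network marks agree with the TCP to within about 3 mm. Lowering onto the rail.

>>> {"method": "play_rows", "body": {
  "deltas": [
    [[0, 0, 0], [0, 3, 0], 0],
    [[0, 0, 0], [0, 0, 5], 0],
    [[0, 0, 0], [0, 0, 5], 0],
    [[0, 0, 0], [0, 0, 3], 0],
    [[0, 0, 0], [0, 0, 1.5], 0],
    [[0, 0, 0], [0, 0, 1], 0],
    [[0, 0, 0], [0, 0, 0], 0],
    [[0, 0, 0], [0, 0, 0], 0]
  ]
}}

```text
time: 17.25
eef_pos: [0.5742, -0.1467, 0.0281]
tool_rot: [3.141, 0.0, 1.667]
ft_force: [-0.1, 0.1, -1.0]
gripper_width: 0.0239
grip_force: 30.0
```

>>> {"method": "play_rows", "body": {
  "deltas": [
    [[0, 0, 0], [0, 0, 1], 0],
    [[0, 0, 0], [0, 0, 1], 0],
    [[0, 0, 0], [0, 0, 0], 0]
  ]
}}

```text
time: 17.55
eef_pos: [0.574, -0.1466, 0.0258]
tool_rot: [-3.141, 0.0, 1.667]
ft_force: [-0.0, -0.6, -1.8]
gripper_width: 0.0237
grip_force: 30.0
```

>>> {"method": "play_rows", "body": {
  "deltas": [
    [[0, 0, 0], [0, -1.5, 0], 0],
    [[0, 0, 0], [0, 0, 1], 0],
    [[0, 0, 0], [0, 0, 1], 0],
    [[0, 0, 0], [0, 0, 0.5], 0],
    [[0, 0, 0], [0, 0, 0], 0]
  ]
}}

```text
time: 18.05
eef_pos: [0.5726, -0.1469, 0.024]
tool_rot: [3.141, 0.0, 1.667]
ft_force: [-1.8, 0.8, 2.2]
gripper_width: 0.0237
grip_force: 30.0
```

>>> {"method": "play_rows", "body": {
  "deltas": [
    [[0, 0, 0], [0, 0, 1], 0],
    [[0, 0, 0], [0, 0, 0.5], 0],
    [[0, 0, 0], [0, 0, 0], 0]
  ]
}}

```text
time: 18.35
eef_pos: [0.5727, -0.1469, 0.0223]
tool_rot: [3.141, 0.0, 1.667]
ft_force: [-0.7, 0.0, 3.8]
gripper_width: 0.0239
grip_force: 30.0
```

>>> {"method": "play_rows", "body": {
  "deltas": [
    [[0, 0, 0], [0, 0, 1], 0],
    [[0, 0, 0], [0, 0, 0], 0],
    [[0, 0, 0], [0, 0, 0], 0]
  ]
}}

```text
time: 18.65
eef_pos: [0.5728, -0.1469, 0.0213]
tool_rot: [3.141, 0.0, 1.667]
ft_force: [-1.5, -0.8, 4.6]
gripper_width: 0.0237
grip_force: 30.0
```

```bash
python3 -c "
from h import *
a=go(475,-156,59,95.3)"
```

```text
now [ 572.8 -146.9   59.6] [180.    0.   95.5] q6 -0.44 F [-1.5 -0.8  4.6] w 23.7 t 18.6
-> (475, -156, 59, 95.3) rz 0.2 shift [ -0.  -98.2   0.6]
```

Sole pressure is about 6 N. Now the slow stroke toward the front.

>>> {"method": "play_rows", "body": {
  "deltas": [
    [[0, 0, 0], [0, -1, 0], 0],
    [[0, 0, 0], [0, -2, 0], 0],
    [[0, 0, 0], [0, -2.5, 0], 0],
    [[0, 0, 0], [0, -2.5, 0], 0],
    [[0, 0, 0], [0, -2.5, 0], 0],
    [[0, 0, 0], [0, -2.5, 0], 0],
    [[0, 0, 0], [0, -2.5, 0], 0],
    [[0, 0, 0], [0, -2.5, 0], 0]
  ]
}}

```text
time: 19.45
eef_pos: [0.5548, -0.1486, 0.0212]
tool_rot: [3.141, 0.0, 1.667]
ft_force: [4.1, -0.5, 4.6]
gripper_width: 0.0239
grip_force: 30.0
```

>>> {"method": "play_rows", "body": {
  "deltas": [
    [[0, 0, 0], [0, -2.5, 0], 0],
    [[0, 0, 0], [0, -2.5, 0], 0],
    [[0, 0, 0], [0, -2.5, 0], 0],
    [[0, 0, 0], [0, -2.5, 0], 0],
    [[0, 0, 0], [0, -2.5, 0], 0],
    [[0, 0, 0], [0, -2.5, 0], 0],
    [[0, 0, 0], [0, -2.5, 0], 0],
    [[0, 0, 0], [0, -2.5, 0], 0],
    [[0, 0, 0], [0, -2.5, 0], 0],
    [[0, 0, 0], [0, -2.5, 0], 0]
  ]
}}

```text
time: 20.45
eef_pos: [0.5296, -0.1509, 0.021]
tool_rot: [3.142, 0.0, 1.667]
ft_force: [3.7, 0.3, 4.7]
gripper_width: 0.0238
grip_force: 30.0
```

>>> {"method": "play_rows", "body": {
  "deltas": [
    [[0, 0, 0], [0, -2.5, 0], 0],
    [[0, 0, 0], [0, -2.5, 0], 0],
    [[0, 0, 0], [0, -2.5, 0], 0],
    [[0, 0, 0], [0, -2.5, 0], 0],
    [[0, 0, 0], [0, -2.5, 0], 0],
    [[0, 0, 0], [0, -2.5, 0], 0],
    [[0, 0, 0], [0, -2.5, 0], 0],
    [[0, 0, 0], [0, -2.5, 0], 0],
    [[0, 0, 0], [0, -2.5, 0], 0],
    [[0, 0, 0], [0, -2.5, 0], 0],
    [[0, 0, 0], [0, -2.5, 0], 0]
  ]
}}

```text
time: 21.55
eef_pos: [0.5023, -0.1535, 0.021]
tool_rot: [3.142, 0.0, 1.667]
ft_force: [3.6, -0.0, 4.4]
gripper_width: 0.0238
grip_force: 30.0
```

>>> {"method": "play_rows", "body": {
  "deltas": [
    [[0, 0, 0], [0, -2.5, 0], 0],
    [[0, 0, 0], [0, -2.5, 0], 0],
    [[0, 0, 0], [0, -2.5, 0], 0],
    [[0, 0, 0], [0, -2.5, 0], 0],
    [[0, 0, 0], [0, -2.5, 0], 0],
    [[0, 0, 0], [0, -2.5, 0], 0],
    [[0, 0, 0], [0, -2.5, 0], 0],
    [[0, 0, 0], [0, -2.5, 0], 0],
    [[0, 0, 0], [0, -2.5, 0], 0],
    [[0, 0, 0], [0, -2, 0], 0],
    [[0, 0, 0], [0, 0, 0], 0]
  ]
}}

```text
time: 22.65
eef_pos: [0.4776, -0.1559, 0.0209]
tool_rot: [-3.141, 0.0, 1.667]
ft_force: [3.0, 0.1, 4.5]
gripper_width: 0.0239
grip_force: 30.0
```

The stroke ended with the sole about 14 mm before the front end, with steady force throughout. Lifting and returning to the mat.

>>> {"method": "play_rows", "body": {
  "deltas": [
    [[0, 0, 0], [0, 0, -5], 0],
    [[0, 0, 0], [0, 0, -20], 0],
    [[0, 0, 0], [0, 0, -30], 0],
    [[0, 0, 7.7], [0, 0, 0], 0],
    [[0, 0, 7.7], [0, 0, 0], 0],
    [[0, 0, 0], [0, 0, 0], 0]
  ]
}}

```text
time: 23.25
eef_pos: [0.4752, -0.1552, 0.0738]
tool_rot: [-3.134, -0.0, 1.398]
ft_force: [-0.8, 0.1, -1.9]
gripper_width: 0.024
grip_force: 30.0
```

```bash
python3 -c "
from h import *
a=go(472,-348,70,80); a=go(472,-348,37.5,80,a)
t=eyes.snapshot('top')
for d in eyes.outline_of(t,'mat_centre')[:3]: print(round(d['score'],2),rect(t,d['pixels'],.004))
print([(round(d['score'],2),np.round(at(t,d['point'],.004)*1000)) for d in eyes.mark_of(t,'mat_centre')])"
```

```text
now [ 475.2 -155.2  112.1] [-179.6   -0.    80.1] q6 -0.26 F [-0.8  0.1 -1.9] w 24.0 t 23.2
-> (472, -348, 70, 80) rz 0.1 shift [-190.4   30.3   42.1]
-> (472, -348, 37.5, 80) rz 0 shift [ 0.   0.  32.5]
0.87 (array([ 468.1, -367. ]), 121.1, 56.5, -12.2)
[(0.75, array([ 468., -343.,    4.]))]
```

>>> {"method": "play_rows", "body": {
  "deltas": [
    [[0, 0, 0], [-25, 4, 5], 0],
    [[0, 0, 0], [-33, 5.3, 6], 0],
    [[0, 0, 0], [-33, 5.3, 6], 0],
    [[0, 0, 0], [-33, 5.3, 6], 0],
    [[0, 0, 0], [-33, 5.3, 6], 0],
    [[0, 0, 0], [-33, 5, 6], 0],
    [[0, 0, 0], [0, 0, 7], 0],
    [[0, 0, 0], [0, 0, 7], 0],
    [[0, 0, 0], [0, 0, 9], 0],
    [[0, 0, 0], [0, 0, 0], 0],
    [[0, 0, 0], [0, 0, 0], 0]
  ]
}}

```text
time: 24.5
eef_pos: [0.4751, -0.347, 0.0177]
tool_rot: [-3.141, -0.001, 1.4]
ft_force: [-0.5, 0.2, -1.3]
gripper_width: 0.0238
grip_force: 30.0
```

```bash
python3 -c "
from h import *
a=go(472,-348,37.1,80)"
```

```text
now [ 475.1 -347.    56. ] [-180.    -0.    80.2] q6 -0.56 F [-0.5  0.2 -1.3] w 23.8 t 24.5
-> (472, -348, 37.1, 80) rz 0.2 shift [-1.5 -2.9 18.9]
```

>>> {"method": "play_rows", "body": {
  "deltas": [
    [[0, 0, 0], [-1.5, -3, 8], 0],
    [[0, 0, 0], [0, 0, 6], 0],
    [[0, 0, 0], [0, 0, 2], 0],
    [[0, 0, 0], [0, 0, 1.5], 0],
    [[0, 0, 0], [0, 0, 1], 0],
    [[0, 0, 0], [0, 0, 0], 0],
    [[0, 0, 0], [0, 0, 0], 0]
  ]
}}

```text
time: 25.2
eef_pos: [0.4721, -0.3494, -0.0003]
tool_rot: [3.141, 0.0, 1.398]
ft_force: [0.3, -0.3, -1.3]
gripper_width: 0.0233
grip_force: 30.0
```

>>> {"method": "play_rows", "body": {
  "deltas": [
    [[0, 0, 0], [0, 0, 1], 0],
    [[0, 0, 0], [0, 0, 0], 0]
  ]
}}

```text
time: 25.4
eef_pos: [0.4722, -0.3494, -0.0012]
tool_rot: [3.141, 0.0, 1.398]
ft_force: [-0.4, -0.2, -1.5]
gripper_width: 0.0237
grip_force: 30.0
```

>>> {"method": "play_rows", "body": {
  "deltas": [
    [[0, 0, 0], [0, 0, 0.6], 0],
    [[0, 0, 0], [0, 0, 0], 0]
  ]
}}

```text
time: 25.6
eef_pos: [0.4722, -0.3494, -0.0015]
tool_rot: [3.141, 0.001, 1.398]
ft_force: [-0.6, 0.2, 2.4]
gripper_width: 0.0242
grip_force: 30.0
```

>>> {"method": "play_rows", "body": {
  "deltas": [
    [[0, 0, 0], [0, 0, 0], 15],
    [[0, 0, 0], [0, 0, 0], 30],
    [[0, 0, 0], [0, 0, 0], 55],
    [[0, 0, 0], [0, 0, 0], 60],
    [[0, 0, 0], [0, 0, 0], 60],
    [[0, 0, 0], [0, 0, -10], 60],
    [[0, 0, 0], [0, 0, -40], 60],
    [[0, 0, 0], [0, 0, -50], 60],
    [[0, 0, 8.5], [0, 0, 0], 80],
    [[0, 0, 8.5], [0, 0, 0], 80],
    [[0, 0, 8.5], [0, 0, 0], 80],
    [[0, 0, 8.5], [0, 0, 0], 80]
  ]
}}

```text
time: 26.8
eef_pos: [0.4722, -0.3494, 0.099]
tool_rot: [3.14, 0.0, 0.798]
ft_force: [-0.4, -0.6, 0.8]
gripper_width: 0.0751
grip_force: 0.0
```

```bash
python3 -c "
from h import *
go(438,215,135,20)"
```

```text
now [ 472.2 -349.4  137.3] [179.9   0.   45.8] q6 0.04 F [-0.4 -0.6  0.8] w 75.1 t 26.8
-> (438, 215, 135, 20) rz 25.8 shift [ 160.9 -542.1    2.3]
```

>>> {"method": "play_rows", "body": {
  "deltas": [
    [[0, 0, 8.58], [0, 0, 0], 80],
    [[0, 0, 8.58], [0, 0, 0], 80],
    [[0, 0, 8.58], [0, 0, 0], 80],
    [[0, 0, 0], [0, 0, 0], 80]
  ]
}}

```text
time: 27.2
eef_pos: [0.4721, -0.3494, 0.0987]
tool_rot: [3.141, -0.0, 0.356]
ft_force: [-0.7, 0.4, -0.5]
gripper_width: 0.0752
grip_force: 0.0
```

>>> {"method": "play_rows", "body": {
  "deltas": [
    [[0, 0, 0], [10, -34, 0], 80],
    [[0, 0, 0], [14, -46.2, 0], 80],
    [[0, 0, 0], [14, -46.2, 0], 80],
    [[0, 0, 0], [14, -46.2, 0], 80],
    [[0, 0, 0], [14, -46.2, 0], 80],
    [[0, 0, 0], [14, -46.2, 0], 80],
    [[0, 0, 0], [14, -46.2, 0], 80],
    [[0, 0, 0], [14, -46.2, 0], 80],
    [[0, 0, 0], [14, -46.2, 0], 80],
    [[0, 0, 0], [14, -46.2, 0], 80],
    [[0, 0, 0], [14, -46.2, 0], 80],
    [[0, 0, 0], [11, -46, 0], 80]
  ]
}}

```text
time: 28.4
eef_pos: [0.4342, 0.2171, 0.0987]
tool_rot: [3.141, -0.002, 0.359]
ft_force: [1.7, 0.5, 0.8]
gripper_width: 0.0751
grip_force: 0.0
```

```bash
cat > look.py <<'E'
from h import *
import sys
S=[eyes.snapshot(n) for n in("top","scene")]
for p in S:
    hsv=cv2.cvtColor(p["image"],cv2.COLOR_BGR2HSV)
    for nm,lo,hi,z,A in(("yellow",(20,150,80),(35,255,255),.026,25),("green",(45,130,40),(85,255,255),.018,15)):
        m=cv2.inRange(hsv,lo,hi);n,l,st,c=cv2.connectedComponentsWithStats(m)
        for i in range(1,n):
            X=at(p,c[i][::-1],z)*1000
            if st[i,4]>A and X[0]>200: print(p["shot"],nm,st[i,4],"pix",np.round(c[i][::-1]),"rect",rect(p,l==i,z))
    for k,z in(("relay_1_mid",.013),("block_1_mid",.009),("battery",0),("wiper",.004)):
        print(p["shot"],k,[(round(d["score"],2),np.round(d["point"]).tolist(),np.round(at(p,d["point"],z)*1000)[:2].tolist()) for d in eyes.mark_of(p,k)[:5]])
cv2.imwrite("pics/"+sys.argv[1],np.vstack([p["image"][:300] for p in S]))
go(438,215,135,20)
E
python3 look.py l1.png
```

```text
22 yellow 95 pix [172. 137.] rect (array([719.9, 480.3]), 57.0, 26.3, -45.5)
22 yellow 129 pix [197. 229.] rect (array([642.5, 192.3]), 46.4, 27.1, -58.0)
22 green 37 pix [227. 228.] rect (array([551.9, 192.1]), 36.7, 6.1, 1.4)
22 green 1627 pix [321. 284.] rect (array([270.5,  19.1]), 182.8, 128.3, -70.1)
22 relay_1_mid []
22 block_1_mid [(0.68, [220.0, 150.0], [572.0, 434.0]), (0.58, [226.0, 224.0], [554.0, 205.0])]
22 battery [(0.67, [221.0, 149.0], [570.0, 441.0]), (0.64, [269.0, 277.0], [428.0, 42.0])]
22 wiper [(0.53, [250.0, 404.0], [489.0, -346.0])]
23 yellow 214 pix [248. 100.] rect (array([744. , 492.7]), 58.1, 47.4, -81.8)
23 yellow 331 pix [295. 249.] rect (array([432.7, 220.7]), 58.2, 35.5, 21.2)
23 green 17 pix [259. 239.] rect (array([538.9, 195.1]), 27.5, 9.7, -25.1)
23 green 2274 pix [318. 363.] rect (array([267.3,  25.1]), 179.5, 126.2, -69.6)
23 relay_1_mid [(0.78, [294.0, 249.0], [442.0, 217.0])]
23 block_1_mid [(0.47, [260.0, 236.0], [547.0, 201.0])]
23 battery [(0.76, [296.0, 146.0], [563.0, 428.0])]
23 wiper [(0.56, [261.0, 313.0], [452.0, 36.0])]
now [434.7 213.6 136.2] [180.   -0.   20.2] q6 1.56 F [-0.4  0.4 -0.2] w 75.2 t 28.9
-> (438, 215, 135, 20) rz 0.2 shift [ 3.5 -0.2  1.2]
```

>>> {"method": "play_rows", "body": {
  "deltas": [
    [[0, 0, 0], [3.5, -0.5, 10], 75],
    [[0, 0, 0], [0, 0, 25], 75],
    [[0, 0, 0], [0, 0, 25], 75],
    [[0, 0, 0], [0, 0, 25], 75],
    [[0, 0, 0], [0, 0, 20], 75],
    [[0, 0, 0], [0, 0, 15], 75],
    [[0, 0, 0], [0, 0, 10], 75],
    [[0, 0, 0], [0, 0, 0], 75],
    [[0, 0, 0], [0, 0, 2], 20],
    [[0, 0, 0], [0, 0, 0], 10],
    [[0, 0, 0], [0, 0, 0], 0],
    [[0, 0, 0], [0, 0, 0], 0]
  ]
}}

```text
time: 30.1
eef_pos: [0.438, 0.2168, -0.0334]
tool_rot: [3.141, -0.002, 0.355]
ft_force: [-0.0, -0.7, -0.3]
gripper_width: 0.0421
grip_force: 0.0
```

>>> {"method": "play_rows", "body": {
  "deltas": [
    [[0, 0, 0], [0, 0, 0], 0],
    [[0, 0, 0], [0, 0, 0], 0],
    [[0, 0, 0], [0, 0, 0], 0],
    [[0, 0, 0], [0, 0, 0], 0]
  ]
}}

```text
time: 30.5
eef_pos: [0.4376, 0.2168, -0.0338]
tool_rot: [-3.142, -0.001, 0.355]
ft_force: [-0.4, 0.4, 1.7]
gripper_width: 0.0274
grip_force: 30.0
```

>>> {"method": "play_rows", "body": {
  "deltas": [
    [[0, 0, 0], [0, 0, -10], 0],
    [[0, 0, 0], [0, 0, -25], 0],
    [[0, 0, 0], [0, 0, -35], 0],
    [[0, 0, 7.5], [0, 0, -35], 0],
    [[0, 0, 7.5], [0, 0, 0], 0],
    [[0, 0, 0], [0, 0, 0], 0]
  ]
}}

```text
time: 31.1
eef_pos: [0.4384, 0.2169, 0.0728]
tool_rot: [-3.141, -0.003, 0.094]
ft_force: [0.4, -0.9, -1.1]
gripper_width: 0.0273
grip_force: 30.0
```

```bash
python3 -c "
from h import *
a=go(517.5,33.6,110,5.3); go(517.5,33.6,17.5,5.3,a)"
```

```text
now [438.4 216.9 111.1] [-180.    -0.2    5.4] q6 1.82 F [ 0.4 -0.9 -1.1] w 27.3 t 31.1
-> (517.5, 33.6, 110, 5.3) rz 0.1 shift [ 61.8 189.8   1.1]
-> (517.5, 33.6, 17.5, 5.3) rz -0.0 shift [ 0.   0.  92.5]
```

>>> {"method": "play_rows", "body": {
  "deltas": [
    [[0, 0, 0], [9, 28, 0], 0],
    [[0, 0, 0], [12, 37, 0], 0],
    [[0, 0, 0], [12, 37, 0], 0],
    [[0, 0, 0], [12, 37, 0], 0],
    [[0, 0, 0], [10, 31, 0], 0],
    [[0, 0, 0], [6.8, 19.8, 0], 0],
    [[0, 0, 0], [0, 0, 0], 0],
    [[0, 0, 0], [0, 0, 20], 0],
    [[0, 0, 0], [0, 0, 25], 0],
    [[0, 0, 0], [0, 0, 25], 0],
    [[0, 0, 0], [0, 0, 12], 0],
    [[0, 0, 0], [0, 0, 0], 0]
  ]
}}

```text
time: 32.3
eef_pos: [0.5139, 0.0343, -0.0137]
tool_rot: [-3.141, 0.006, 0.095]
ft_force: [0.2, 0.2, -0.3]
gripper_width: 0.0276
grip_force: 30.0
```

```bash
python3 -c "
from h import *
go(517.5,33.6,16.5,5.3)"
```

```text
now [513.9  34.3  24.6] [-179.9    0.3    5.5] q6 1.43 F [ 0.2  0.2 -0.3] w 27.6 t 32.3
-> (517.5, 33.6, 16.5, 5.3) rz 0.2 shift [3.5 1.  8.1]
```

>>> {"method": "play_rows", "body": {
  "deltas": [
    [[0, 0, 0], [0, 0, 4], 0],
    [[0, 0, 0], [0, 0, 2], 0],
    [[0, 0, 0], [0, 0, 1], 0],
    [[0, 0, 0], [0, 0, 0.5], 0],
    [[0, 0, 0], [0, 0, 0], 0],
    [[0, 0, 0], [0, 0, 0], 0]
  ]
}}

```text
time: 32.9
eef_pos: [0.5169, 0.0334, -0.0183]
tool_rot: [3.141, -0.001, 0.094]
ft_force: [0.9, -0.1, -0.4]
gripper_width: 0.0278
grip_force: 30.0
```

>>> {"method": "play_rows", "body": {
  "deltas": [
    [[0, 0, 0], [0, 0, 2], 0],
    [[0, 0, 0], [0, 0, 1], 0],
    [[0, 0, 0], [0, 0, 0.5], 0],
    [[0, 0, 0], [0, 0, 0], 0]
  ]
}}

```text
time: 33.3
eef_pos: [0.5167, 0.0334, -0.0218]
tool_rot: [3.141, 0.0, 0.094]
ft_force: [-1.3, -0.0, 3.1]
gripper_width: 0.0276
grip_force: 30.0
```

>>> {"method": "play_rows", "body": {
  "deltas": [
    [[0, 0, 0], [0, 0, 0], 33],
    [[0, 0, 0], [0, 0, 0], 40],
    [[0, 0, 0], [0, 0, 0], 42],
    [[0, 0, 0], [0, 0, 0], 42],
    [[0, 0, 0], [0, 0, -10], 42],
    [[0, 0, 0], [0, 0, -40], 42],
    [[0, 0, 0], [0, 0, -40], 70],
    [[0, 0, 0], [0, 0, 0], 70],
    [[0, 0, 0], [0, 0, 0], 70]
  ]
}}

```text
time: 34.2
eef_pos: [0.5179, 0.0334, 0.0698]
tool_rot: [3.141, -0.004, 0.094]
ft_force: [0.8, 0.4, -0.3]
gripper_width: 0.0601
grip_force: 0.0
```

```bash
python3 look.py l2.png; python3 -c "
from h import *
go(642,192,110,-58.5);go(552,193,110,1.5)"
```

```text
24 yellow 96 pix [171. 137.] rect (array([719.9, 480.3]), 57.2, 26.3, -45.5)
24 yellow 129 pix [197. 228.] rect (array([642.6, 191.8]), 47.7, 26.9, -56.9)
24 green 38 pix [227. 228.] rect (array([551.9, 192.1]), 36.7, 6.1, 1.4)
24 green 292 pix [323. 309.] rect (array([281., -44.]), 105.4, 56.1, 19.0)
24 relay_1_mid []
24 block_1_mid [(0.43, [229.0, 227.0], [547.0, 196.0])]
24 battery [(0.46, [223.0, 149.0], [564.0, 441.0])]
24 wiper [(0.56, [252.0, 404.0], [480.0, -347.0]), (0.53, [199.0, 232.0], [639.0, 183.0]), (0.36, [223.0, 149.0], [564.0, 439.0])]
25 yellow 246 pix [232. 222.] rect (array([637. , 196.8]), 63.2, 38.7, -54.2)
25 yellow 197 pix [237. 301.] rect (array([519.2,  32.9]), 59.0, 32.6, 5.8)
25 yellow 208 pix [248. 100.] rect (array([743.6, 492.7]), 59.1, 46.5, -83.9)
25 green 2303 pix [318. 364.] rect (array([267.4,  25.2]), 179.5, 126.7, -69.6)
25 relay_1_mid [(0.53, [236.0, 301.0], [529.0, 23.0])]
25 block_1_mid [(0.72, [260.0, 235.0], [550.0, 202.0]), (0.37, [191.0, 426.0], [496.0, -387.0])]
25 battery [(0.63, [296.0, 146.0], [563.0, 427.0])]
25 wiper [(0.59, [201.0, 423.0], [473.0, -353.0]), (0.4, [230.0, 224.0], [657.0, 185.0])]
now [516.4  33.4 105.6] [-1.8e+02  1.0e-01  5.4e+00] q6 1.43 F [-0.2  0.5  0. ] w 66.0 t 34.7
-> (438, 215, 135, 20) rz -14.6 shift [ -11.5 -197.4  -29.4]
now [516.4  33.4 105.6] [-1.8e+02  1.0e-01  5.4e+00] q6 1.43 F [-0.2  0.5  0. ] w 66.0 t 34.7
-> (642, 192, 110, -58.5) rz 63.9 shift [ -69.6 -190.    -4.4]
now [516.4  33.4 105.6] [-1.8e+02  1.0e-01  5.4e+00] q6 1.43 F [-0.2  0.5  0. ] w 66.0 t 34.7
-> (552, 193, 110, 1.5) rz 3.9 shift [  39.8 -158.6   -4.4]
```

>>> {"method": "play_rows", "body": {
  "deltas": [
    [[0, 0, 3.9], [0, 0, 0], 65],
    [[0, 0, 0], [7, -30, 0], 65],
    [[0, 0, 0], [7, -30, 0], 65],
    [[0, 0, 0], [7, -30, 0], 65],
    [[0, 0, 0], [7, -30, 0], 65],
    [[0, 0, 0], [6, -26, 0], 65],
    [[0, 0, 0], [3.9, -16, 0], 65],
    [[0, 0, 0], [0, 0, 20], 65],
    [[0, 0, 0], [0, 0, 25], 65],
    [[0, 0, 0], [0, 0, 20], 65],
    [[0, 0, 0], [0, 0, 0], 65]
  ]
}}

```text
time: 35.8
eef_pos: [0.5474, 0.1952, -0.001]
tool_rot: [3.139, 0.008, 0.025]
ft_force: [-0.1, -0.5, -0.6]
gripper_width: 0.0608
grip_force: 0.0
```

```bash
python3 -c "
from h import *
go(550,196.5,2.5,1.5)
s=eyes.snapshot('scene');t=eyes.snapshot('top')
for p in(s,t):
  print([(round(d['score'],2),np.round(at(p,d['point'],.009)*1000)[:2]) for d in eyes.mark_of(p,'block_1_mid')[:3]],[(round(d['score'],2),d['pixels'].sum(),rect(p,d['pixels'],.018)) for d in eyes.outline_of(p,'block_1_mid')[:2]])"
```

```text
now [547.4 195.2  37.3] [179.9   0.4   1.4] q6 1.79 F [-0.1 -0.5 -0.6] w 60.8 t 35.8
-> (550, 196.5, 2.5, 1.5) rz -0.1 shift [ 2.6 -1.2 34.8]
[(0.48, array([548., 199.]))] [(0.64, np.int64(130), (array([549.9, 201.4]), 47.6, 21.8, 3.2)), (0.42, np.int64(476), (array([520.4,  55.7]), 188.1, 55.5, 16.2))]
[] [(0.23, np.int64(284), (array([501.6,  55.4]), 181.1, 49.2, 5.5))]
```

>>> {"method": "play_rows", "body": {
  "deltas": [
    [[0, 0, 0], [1.5, -1.5, 12], 65],
    [[0, 0, 0], [0, 0, 12], 65],
    [[0, 0, 0], [0, 0, 7], 65],
    [[0, 0, 0], [0, 0, 0], 65],
    [[0, 0, 0], [0, 0, 0], 30],
    [[0, 0, 0], [0, 0, 0], 20],
    [[0, 0, 0], [0, 0, 0], 10],
    [[0, 0, 0], [0, 0, 0], 0],
    [[0, 0, 0], [0, 0, 0], 0],
    [[0, 0, 0], [0, 0, 0], 0]
  ]
}}

```text
time: 37.1
eef_pos: [0.5521, 0.198, -0.0279]
tool_rot: [-3.142, -0.001, 0.025]
ft_force: [0.1, 0.7, 0.6]
gripper_width: 0.0198
grip_force: 29.8
```

>>> {"method": "play_rows", "body": {
  "deltas": [
    [[0, 0, 0], [0, 0, 0], 0],
    [[0, 0, 0], [0, 0, 0], 0]
  ]
}}

```text
time: 37.3
eef_pos: [0.5521, 0.1979, -0.0279]
tool_rot: [-3.142, -0.0, 0.025]
ft_force: [-0.1, 0.1, 0.5]
gripper_width: 0.0195
grip_force: 29.8
```

>>> {"method": "play_rows", "body": {
  "deltas": [
    [[0, 0, 0], [0, 0, 0], 30],
    [[0, 0, 0], [0, 0, 0], 35],
    [[0, 0, 0], [0, 0, 4], 35],
    [[0, 0, 0], [0, 0, 3], 35],
    [[0, 0, 0], [0, 0, 0], 0],
    [[0, 0, 0], [0, 0, 0], 0],
    [[0, 0, 0], [0, 0, 0], 0],
    [[0, 0, 0], [0, 0, 0], 0],
    [[0, 0, 0], [0, 0, 0], 0],
    [[0, 0, 0], [0, 0, 0], 0]
  ]
}}

```text
time: 38.3
eef_pos: [0.552, 0.1979, -0.0351]
tool_rot: [3.142, -0.0, 0.026]
ft_force: [-0.9, -0.1, -0.1]
gripper_width: 0.0194
grip_force: 29.9
```

>>> {"method": "play_rows", "body": {
  "deltas": [
    [[0, 0, 0], [0, 0, 0], 0],
    [[0, 0, 0], [0, 0, -10], 0],
    [[0, 0, 0], [0, 0, -25], 0],
    [[0, 0, 0], [0, 0, -35], 0],
    [[0, 0, 0], [0, 0, -35], 0],
    [[0, 0, 0], [0, 0, 0], 0],
    [[0, 0, 0], [0, 0, 0], 0]
  ]
}}

```text
time: 39.0
eef_pos: [0.5528, 0.1981, 0.0716]
tool_rot: [-3.141, -0.003, 0.025]
ft_force: [-0.0, 0.6, -0.7]
gripper_width: 0.0192
grip_force: 29.9
```

```bash
python3 -c "
from h import *
C=np.array([533,-25.2]);u=np.array([.9957,.0924]);v=np.array([-.0924,.9957])
for y in(0,-58): print(C-10*u+y*v)
X=C-10*u
a=go(X[0].round(1),X[1].round(1),108,5.3); go(*a[:2],20,5.3,a)"
```

```text
[523.043 -26.124]
[528.4022 -83.8746]
now [552.8 198.1 109.9] [-180.    -0.2    1.5] q6 1.79 F [-0.   0.6 -0.7] w 19.2 t 39.0
-> (np.float64(523.0), np.float64(-26.1), 108, 5.3) rz -3.8 shift [-50.4 220.5   1.9]
-> (np.float64(523.0), np.float64(-26.1), 20, 5.3) rz -0.0 shift [ 0.  0. 88.]
```

>>> {"method": "play_rows", "body": {
  "deltas": [
    [[0, 0, -3.8], [0, 0, 0], 0],
    [[0, 0, 0], [-6.4, 28, 0], 0],
    [[0, 0, 0], [-9, 40, 0], 0],
    [[0, 0, 0], [-9, 40, 0], 0],
    [[0, 0, 0], [-9, 40, 0], 0],
    [[0, 0, 0], [-9, 40, 0], 0],
    [[0, 0, 0], [-5, 22, 0], 0],
    [[0, 0, 0], [-3, 10.5, 0], 0],
    [[0, 0, 0], [0, 0, 20], 0],
    [[0, 0, 0], [0, 0, 30], 0],
    [[0, 0, 0], [0, 0, 25], 0],
    [[0, 0, 0], [0, 0, 10], 0]
  ]
}}

```text
time: 40.2
eef_pos: [0.5186, -0.0251, -0.0193]
tool_rot: [-3.139, 0.007, 0.093]
ft_force: [0.0, 0.2, -0.8]
gripper_width: 0.0196
grip_force: 29.9
```

>>> {"method": "play_rows", "body": {
  "deltas": [
    [[0, 0, 0], [0, 0, 3], 0],
    [[0, 0, 0], [0, 0, 2], 0],
    [[0, 0, 0], [0, 0, 0], 0],
    [[0, 0, 0], [0, 0, 0], 0]
  ]
}}

```text
time: 40.6
eef_pos: [0.5231, -0.0264, -0.0188]
tool_rot: [3.141, -0.002, 0.092]
ft_force: [-0.4, 0.0, 0.2]
gripper_width: 0.0198
grip_force: 29.9
```

>>> {"method": "play_rows", "body": {
  "deltas": [
    [[0, 0, 0], [0, 0, 2], 0],
    [[0, 0, 0], [0, 0, 1.5], 0],
    [[0, 0, 0], [0, 0, 1], 0],
    [[0, 0, 0], [0, 0, 0], 0]
  ]
}}

```text
time: 41.0
eef_pos: [0.5224, -0.0264, -0.0236]
tool_rot: [3.141, -0.001, 0.092]
ft_force: [-0.6, -0.6, 4.4]
gripper_width: 0.0197
grip_force: 29.9
```

>>> {"method": "play_rows", "body": {
  "deltas": [
    [[0, 0, 0], [0, 0, 0], 26],
    [[0, 0, 0], [0, 0, 0], 32],
    [[0, 0, 0], [0, 0, 0], 34],
    [[0, 0, 0], [0, 0, 0], 34],
    [[0, 0, 0], [0, 0, -10], 34],
    [[0, 0, 0], [0, 0, -40], 34],
    [[0, 0, 0], [0, 0, -40], 70],
    [[0, 0, 0], [0, 0, 0], 70],
    [[0, 0, 0], [0, 0, 0], 70]
  ]
}}

```text
time: 41.9
eef_pos: [0.5231, -0.0265, 0.0673]
tool_rot: [3.141, -0.004, 0.092]
ft_force: [0.7, 0.2, -0.1]
gripper_width: 0.0524
grip_force: 0.0
```

```bash
python3 look.py l3.png; python3 -c "
from h import *
a=go(641,193,120,-58)"
```

```text
28 yellow 97 pix [171. 137.] rect (array([719.3, 481.8]), 60.0, 27.2, -47.7)
28 yellow 128 pix [197. 228.] rect (array([642.4, 192.4]), 46.3, 26.1, -58.0)
28 green 360 pix [326. 261.] rect (array([253.1,  95.7]), 115.7, 63.8, -11.4)
28 relay_1_mid []
28 block_1_mid []
28 battery [(0.56, [219.0, 152.0], [576.0, 432.0]), (0.32, [258.0, 346.0], [464.0, -168.0])]
28 wiper [(0.74, [252.0, 404.0], [482.0, -346.0]), (0.38, [259.0, 302.0], [457.0, -33.0])]
29 yellow 239 pix [232. 222.] rect (array([636.8, 196.6]), 63.1, 38.8, -55.8)
29 yellow 193 pix [237. 301.] rect (array([519.5,  32.8]), 58.3, 32.5, 5.8)
29 yellow 211 pix [248. 100.] rect (array([743.6, 492.7]), 59.2, 46.6, -84.2)
29 green 41 pix [229. 320.] rect (array([527.3, -31.6]), 40.0, 18.7, 1.3)
29 green 2048 pix [318. 360.] rect (array([267.6,  25.1]), 179.8, 125.7, -69.0)
29 relay_1_mid [(0.76, [234.0, 302.0], [535.0, 17.0])]
29 block_1_mid [(0.57, [228.0, 318.0], [535.0, -31.0])]
29 battery [(0.9, [297.0, 144.0], [562.0, 432.0])]
29 wiper [(0.73, [218.0, 371.0], [494.0, -179.0]), (0.65, [200.0, 423.0], [475.0, -356.0])]
now [521.6 -26.3 103.1] [-1.8e+02  1.0e-01  5.3e+00] q6 1.32 F [-0.6  0.4  0.1] w 65.7 t 42.4
-> (438, 215, 135, 20) rz -14.7 shift [   3.9 -255.3  -31.9]
now [521.6 -26.3 103.1] [-1.8e+02  1.0e-01  5.3e+00] q6 1.32 F [-0.6  0.4  0.1] w 65.7 t 42.4
-> (641, 193, 120, -58) rz 63.3 shift [-122.7 -217.4  -16.9]
```

>>> {"method": "play_rows", "body": {
  "deltas": [
    [[0, 0, -8.5], [0, 0, -5], 65],
    [[0, 0, -8.5], [0, 0, -5], 65],
    [[0, 0, -8.5], [0, 0, -5], 65],
    [[0, 0, -8.5], [0, 0, 0], 65],
    [[0, 0, -8.5], [0, 0, 0], 65],
    [[0, 0, -8.5], [0, 0, 0], 65],
    [[0, 0, -8.5], [0, 0, 0], 65],
    [[0, 0, -8.5], [0, 0, 0], 65],
    [[0, 0, -8.5], [0, 0, 0], 65],
    [[0, 0, -8.5], [0, 0, 0], 65],
    [[0, 0, -8.5], [0, 0, 0], 65],
    [[0, 0, -8.5], [0, 0, 0], 65]
  ]
}}

```text
time: 43.6
eef_pos: [0.5219, -0.0263, 0.0802]
tool_rot: [-3.141, -0.0, 1.878]
ft_force: [0.1, 0.9, -0.4]
gripper_width: 0.0611
grip_force: 0.0
```

>>> {"method": "play_rows", "body": {
  "deltas": [
    [[0, 0, -8.5], [0, 0, 0], 65],
    [[0, 0, -6.2], [0, 0, 0], 65],
    [[0, 0, 0], [0, 0, 0], 65],
    [[0, 0, 0], [0, 0, 0], 65]
  ]
}}

```text
time: 44.0
eef_pos: [0.5219, -0.0263, 0.0803]
tool_rot: [-3.141, -0.0, 2.126]
ft_force: [-0.5, -0.3, -0.0]
gripper_width: 0.0615
grip_force: 0.0
```

```bash
python3 -c "
from h import *
a=go(641.5,192.5,110,122)"
```

```text
now [521.9 -26.3 118.6] [-180.    -0.   121.8] q6 -0.71 F [-0.5 -0.3 -0. ] w 61.5 t 44.0
-> (641.5, 192.5, 110, 122) rz -0.2 shift [122.2 217.4   8.6]
```

>>> {"method": "play_rows", "body": {
  "deltas": [
    [[0, 0, 0], [14, 25, 0], 65],
    [[0, 0, 0], [22, 39, 0], 65],
    [[0, 0, 0], [22, 39, 0], 65],
    [[0, 0, 0], [22, 39, 0], 65],
    [[0, 0, 0], [22, 39, 0], 65],
    [[0, 0, 0], [14, 25, 0], 65],
    [[0, 0, 0], [6.2, 11.4, 0], 65],
    [[0, 0, 0], [0, 0, 20], 65],
    [[0, 0, 0], [0, 0, 30], 65],
    [[0, 0, 0], [0, 0, 20], 65],
    [[0, 0, 0], [0, 0, 0], 65],
    [[0, 0, 0], [0, 0, 0], 65]
  ]
}}

```text
time: 45.2
eef_pos: [0.6415, 0.1916, 0.0105]
tool_rot: [-3.141, 0.0, 2.127]
ft_force: [0.1, -0.5, 0.6]
gripper_width: 0.0613
grip_force: 0.0
```

```bash
python3 -c "
from h import *
a=go(641.5,192.5,4,122)
s=eyes.snapshot('scene')
print([(round(d['score'],2),np.round(at(s,d['point'],.013)*1000)[:2]) for d in eyes.mark_of(s,'relay_1_mid')[:3]])"
```

```text
now [641.5 191.6  48.8] [-180.     0.   121.9] q6 -0.35 F [ 0.1 -0.5  0.6] w 61.3 t 45.2
-> (641.5, 192.5, 4, 122) rz -0.1 shift [ 0.8  0.5 44.8]
[(0.79, array([527.,  39.]))]
```

>>> {"method": "play_rows", "body": {
  "deltas": [
    [[0, 0, 0], [0.8, 0.5, 14], 65],
    [[0, 0, 0], [0, 0, 14], 65],
    [[0, 0, 0], [0, 0, 10], 65],
    [[0, 0, 0], [0, 0, 6], 65],
    [[0, 0, 0], [0, 0, 0], 65],
    [[0, 0, 0], [0, 0, 0], 40],
    [[0, 0, 0], [0, 0, 0], 20],
    [[0, 0, 0], [0, 0, 0], 0],
    [[0, 0, 0], [0, 0, 0], 0],
    [[0, 0, 0], [0, 0, 0], 0],
    [[0, 0, 0], [0, 0, 0], 0]
  ]
}}

```text
time: 46.4
eef_pos: [0.6422, 0.1936, -0.0331]
tool_rot: [3.14, 0.0, 2.129]
ft_force: [0.7, 1.0, 1.5]
gripper_width: 0.0277
grip_force: 30.0
```

>>> {"method": "play_rows", "body": {
  "deltas": [
    [[0, 0, 0], [0, 0, 0], 0],
    [[0, 0, 0], [0, 0, 0], 0]
  ]
}}

```text
time: 46.6
eef_pos: [0.6422, 0.1935, -0.0331]
tool_rot: [3.14, 0.0, 2.129]
ft_force: [0.3, 1.3, 2.4]
gripper_width: 0.028
grip_force: 30.0
```

>>> {"method": "play_rows", "body": {
  "deltas": [
    [[0, 0, 0], [0, 0, -10], 0],
    [[0, 0, 0], [0, 0, -25], 0],
    [[0, 0, 0], [0, 0, -40], 0],
    [[0, 0, 6.7], [0, 0, -35], 0],
    [[0, 0, 6.7], [0, 0, 0], 0],
    [[0, 0, 6.7], [0, 0, 0], 0],
    [[0, 0, 6.6], [0, 0, 0], 0],
    [[0, 0, 0], [0, 0, 0], 0],
    [[0, 0, 0], [0, 0, 0], 0]
  ]
}}

```text
time: 47.5
eef_pos: [0.6414, 0.1933, 0.0763]
tool_rot: [-3.141, 0.0, 1.665]
ft_force: [0.0, -0.6, 0.0]
gripper_width: 0.0275
grip_force: 30.0
```

```bash
python3 -c "
from h import *
a=go(528.4,-83.9,115,95.3); go(528.4,-83.9,17.2,95.3,a)"
```

```text
now [641.4 193.3 114.6] [-180.     0.    95.4] q6 0.11 F [ 0.  -0.6  0. ] w 27.5 t 47.5
-> (528.4, -83.9, 115, 95.3) rz 0.1 shift [-265.5 -138.2   -0.4]
-> (528.4, -83.9, 17.2, 95.3) rz -0.0 shift [ 0.   0.  97.8]
```

>>> {"method": "play_rows", "body": {
  "deltas": [
    [[0, 0, 0], [-24, -12.5, 0], 0],
    [[0, 0, 0], [-40, -21, 0], 0],
    [[0, 0, 0], [-40, -21, 0], 0],
    [[0, 0, 0], [-40, -21, 0], 0],
    [[0, 0, 0], [-40, -21, 0], 0],
    [[0, 0, 0], [-40, -21, 0], 0],
    [[0, 0, 0], [-27, -14, 0], 0],
    [[0, 0, 0], [-14.5, -6.7, 0], 0],
    [[0, 0, 0], [0, 0, 0], 0],
    [[0, 0, 0], [0, 0, 25], 0],
    [[0, 0, 0], [0, 0, 30], 0],
    [[0, 0, 0], [0, 0, 20], 0]
  ]
}}

```text
time: 48.7
eef_pos: [0.5282, -0.0816, -0.0005]
tool_rot: [-3.14, -0.002, 1.665]
ft_force: [-0.4, -0.1, -0.0]
gripper_width: 0.0275
grip_force: 30.0
```

>>> {"method": "play_rows", "body": {
  "deltas": [
    [[0, 0, 0], [0, 0, 8], 0],
    [[0, 0, 0], [0, 0, 5], 0],
    [[0, 0, 0], [0, 0, 2], 0],
    [[0, 0, 0], [0, 0, 0], 0],
    [[0, 0, 0], [0, 0, 0], 0]
  ]
}}

```text
time: 49.2
eef_pos: [0.5294, -0.0838, -0.0124]
tool_rot: [3.139, 0.001, 1.663]
ft_force: [0.2, -0.6, 0.0]
gripper_width: 0.028
grip_force: 30.0
```

>>> {"method": "play_rows", "body": {
  "deltas": [
    [[0, 0, 0], [0, 0, 4], 0],
    [[0, 0, 0], [0, 0, 2], 0],
    [[0, 0, 0], [0, 0, 1.5], 0],
    [[0, 0, 0], [0, 0, 1], 0],
    [[0, 0, 0], [0, 0, 0], 0]
  ]
}}

```text
time: 49.7
eef_pos: [0.5287, -0.0837, -0.0211]
tool_rot: [3.141, 0.0, 1.663]
ft_force: [-1.5, 0.4, 4.7]
gripper_width: 0.0279
grip_force: 30.0
```

>>> {"method": "play_rows", "body": {
  "deltas": [
    [[0, 0, 0], [0, 0, 0.3], 0],
    [[0, 0, 0], [0, 0, 0], 0]
  ]
}}

```text
time: 49.9
eef_pos: [0.5289, -0.0837, -0.0211]
tool_rot: [3.14, 0.0, 1.663]
ft_force: [-1.9, 1.1, 5.5]
gripper_width: 0.0275
grip_force: 30.0
```

Touching down. Release, lift, then check for any remaining parts.

>>> {"method": "play_rows", "body": {
  "deltas": [
    [[0, 0, 0], [0, 0, -0.5], 33],
    [[0, 0, 0], [0, 0, 0], 40],
    [[0, 0, 0], [0, 0, 0], 42],
    [[0, 0, 0], [0, 0, 0], 42],
    [[0, 0, 0], [0, 0, -10], 42],
    [[0, 0, 0], [0, 0, -40], 42],
    [[0, 0, 0], [0, 0, -50], 42],
    [[0, 0, 0], [-45, -30, 0], 42],
    [[0, 0, 0], [-45, -30, 0], 0],
    [[0, 0, 0], [-45, -30, 0], 0],
    [[0, 0, 0], [-45, -30, 0], 0],
    [[0, 0, 0], [0, 0, 0], 0]
  ]
}}

```text
time: 51.1
eef_pos: [0.4306, -0.2646, 0.079]
tool_rot: [-3.141, 0.003, 1.655]
ft_force: [0.9, -0.6, -0.2]
gripper_width: 0.0108
grip_force: 0.0
```

```bash
python3 look.py l4.png | grep -v "^->"
```

```text
31 yellow 95 pix [171. 137.] rect (array([719.9, 480.3]), 57.2, 26.3, -45.5)
31 yellow 136 pix [239. 281.] rect (array([517. ,  32.5]), 49.0, 24.8, 6.2)
31 yellow 146 pix [236. 320.] rect (array([528.2, -85.9]), 48.1, 27.1, -89.5)
31 green 27 pix [237. 302.] rect (array([523.8, -32.3]), 36.3, 6.0, 0.5)
31 green 1541 pix [321. 287.] rect (array([270.7,  18.3]), 182.0, 128.6, -70.2)
31 relay_1_mid [(0.53, [240.0, 281.0], [516.0, 32.0])]
31 block_1_mid [(0.51, [235.0, 301.0], [532.0, -28.0])]
31 battery [(0.49, [221.0, 148.0], [571.0, 444.0])]
31 wiper []
32 yellow 214 pix [217. 336.] rect (array([530. , -86.4]), 59.8, 38.7, -84.6)
32 yellow 209 pix [237. 301.] rect (array([519.7,  32.9]), 58.9, 33.7, 3.6)
32 yellow 222 pix [248. 100.] rect (array([744.1, 493.1]), 60.2, 48.0, -87.5)
32 green 44 pix [228. 320.] rect (array([527.9, -31.5]), 41.0, 18.8, 1.7)
32 green 1324 pix [315. 352.] rect (array([294.9,  42.3]), 195.1, 86.5, -53.5)
32 relay_1_mid [(0.51, [236.0, 300.0], [533.0, 26.0])]
32 block_1_mid [(0.64, [227.0, 318.0], [538.0, -34.0])]
32 battery [(0.58, [298.0, 144.0], [559.0, 433.0])]
32 wiper []
now [ 433.7 -258.6  116.4] [-180.    -0.    95.4] q6 -0.74 F [0.2 0.3 0.4] w 0.3 t 51.6
```

View pics/l4.png

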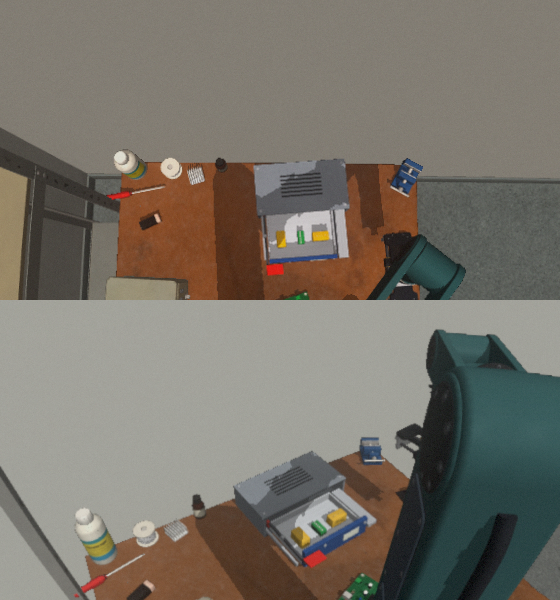

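All three parts (two relays, one block) lie flat in the tray and none are left on the bench. Now the lever, with closed fingers at yaw 95.3°.

```bash
python3 -c "
from h import *
a=go(428,45.4,75,95.3); go(428,45.4,41.5,95.3,a)"
```

```text
now [ 433.7 -258.6  116.4] [-180.    -0.    95.4] q6 -0.74 F [0.2 0.3 0.4] w 0.3 t 51.6
-> (428, 45.4, 75, 95.3) rz 0.1 shift [303.2  22.4  41.4]
-> (428, 45.4, 41.5, 95.3) rz -0.0 shift [ 0.   0.  33.5]
```

>>> {"method": "play_rows", "body": {
  "deltas": [
    [[0, 0, 0], [22, -2.3, 2], 0],
    [[0, 0, 0], [45, -3.3, 3], 0],
    [[0, 0, 0], [45, -3.3, 3], 0],
    [[0, 0, 0], [45, -3.3, 3], 0],
    [[0, 0, 0], [45, -3.3, 3], 0],
    [[0, 0, 0], [45, -3.3, 3], 0],
    [[0, 0, 0], [34, -2, 2], 0],
    [[0, 0, 0], [16, -1, 2], 0],
    [[0, 0, 0], [0, 0, 10], 0],
    [[0, 0, 0], [0, 0, 0], 0],
    [[0, 0, 0], [0, 0, 0], 0]
  ]
}}

```text
time: 52.7
eef_pos: [0.384, 0.0336, 0.0466]
tool_rot: [-3.14, 0.0, 1.662]
ft_force: [0.1, -0.2, -0.2]
gripper_width: 0.0006
grip_force: 0.0
```

```bash
python3 -c "
from h import *
a=go(428,45.4,53,95.3)"
```

```text
now [384.   33.6  84.9] [-179.9    0.    95.2] q6 -0.15 F [ 0.1 -0.2 -0.2] w 0.6 t 52.7
-> (428, 45.4, 53, 95.3) rz -0.1 shift [ 7.7 44.9 31.9]
```

>>> {"method": "play_rows", "body": {
  "deltas": [
    [[0, 0, 0], [3, 15, 5], 0],
    [[0, 0, 0], [3, 18, 5], 0],
    [[0, 0, 0], [1.5, 10, 5], 0],
    [[0, 0, 0], [0, 0, 5], 0],
    [[0, 0, 0], [0, 0, 5], 0],
    [[0, 0, 0], [0, 0, 0], 0],
    [[0, 0, 0], [0, 0, 0], 0]
  ]
}}

```text
time: 53.4
eef_pos: [0.4259, 0.0454, 0.022]
tool_rot: [-3.141, 0.0, 1.662]
ft_force: [0.2, 0.5, -0.4]
gripper_width: 0.0003
grip_force: 0.0
```

```bash
python3 -c "
from h import *
a=go(428,45.4,41.5,95.3)"
```

```text
now [425.9  45.4  60.3] [-180.     0.    95.2] q6 -0.12 F [ 0.2  0.5 -0.4] w 0.3 t 53.4
-> (428, 45.4, 41.5, 95.3) rz -0.1 shift [-0.2  2.1 18.8]
```

Position is good. Pressing down.

>>> {"method": "play_rows", "body": {
  "deltas": [
    [[0, 0, 0], [0, 1, 5], 0],
    [[0, 0, 0], [0, 0, 3], 0],
    [[0, 0, 0], [0, 0, 2], 0],
    [[0, 0, 0], [0, 0, 2], 0],
    [[0, 0, 0], [0, 0, 2], 0],
    [[0, 0, 0], [0, 0, 2], 0],
    [[0, 0, 0], [0, 0, 0], 0],
    [[0, 0, 0], [0, 0, 0], 0]
  ]
}}

```text
time: 54.2
eef_pos: [0.4272, 0.0457, 0.0061]
tool_rot: [-3.141, 0.0, 1.663]
ft_force: [-2.0, -0.8, 1.7]
gripper_width: 0.0004
grip_force: 1.4
```

>>> {"method": "play_rows", "body": {
  "deltas": [
    [[0, 0, 0], [0, 0, 2], 0],
    [[0, 0, 0], [0, 0, 1.5], 0],
    [[0, 0, 0], [0, 0, 0], 0],
    [[0, 0, 0], [0, 0, 0], 0]
  ]
}}

```text
time: 54.6
eef_pos: [0.4276, 0.0457, 0.0027]
tool_rot: [3.141, 0.0, 1.663]
ft_force: [-1.2, -0.9, 3.3]
gripper_width: 0.0004
grip_force: 1.7
```

>>> {"method": "play_rows", "body": {
  "deltas": [
    [[0, 0, 0], [0, 1, 0], 0],
    [[0, 0, 0], [0, 1.5, 0], 0],
    [[0, 0, 0], [0, 1.5, 0], 0],
    [[0, 0, 0], [0, 1.5, 0], 0],
    [[0, 0, 0], [0, 1.5, 0], 0],
    [[0, 0, 0], [0, 1.5, 0], 0],
    [[0, 0, 0], [0, 1.5, 0], 0],
    [[0, 0, 0], [0, 1.5, 0], 0]
  ]
}}

```text
time: 55.4
eef_pos: [0.439, 0.0467, 0.0026]
tool_rot: [3.142, 0.0, 1.663]
ft_force: [-2.3, -1.4, 2.9]
gripper_width: 0.0005
grip_force: 1.8
```

>>> {"method": "play_rows", "body": {
  "deltas": [
    [[0, 0, 0], [0, 2, 0], 0],
    [[0, 0, 0], [0, 2, 0], 0],
    [[0, 0, 0], [0, 2, 0], 0],
    [[0, 0, 0], [0, 2, 0], 0],
    [[0, 0, 0], [0, 2, 0], 0],
    [[0, 0, 0], [0, 2, 0], 0]
  ]
}}

```text
time: 56.0
eef_pos: [0.451, 0.0478, 0.0026]
tool_rot: [3.142, 0.0, 1.663]
ft_force: [-1.6, -0.9, 3.1]
gripper_width: 0.0008
grip_force: 1.8
```

```bash
python3 -c "
from h import *
o=get_obs();print(o['ft_force'],o['eef_pos'])
for n in('top','scene'):
  t=eyes.snapshot(n);print([(round(d['score'],2),np.round(at(t,d['point'],.062)*1000)) for d in eyes.mark_of(t,'tray_front')[:2]])"
```

```text
[-1.64033265 -0.87929078  3.08642112] [0.45098256 0.04780913 0.00256475]
[(0.88, array([473., -33.,  62.]))]
[(0.88, array([480., -27.,  62.]))]
```

The tray is sliding: its front has moved about 19 mm. Continuing.

>>> {"method": "play_rows", "body": {
  "deltas": [
    [[0, 0, 0], [0, 2.5, 0], 0],
    [[0, 0, 0], [0, 2.5, 0], 0],
    [[0, 0, 0], [0, 2.5, 0], 0],
    [[0, 0, 0], [0, 2.5, 0], 0],
    [[0, 0, 0], [0, 2.5, 0], 0],
    [[0, 0, 0], [0, 2.5, 0], 0],
    [[0, 0, 0], [0, 2.5, 0], 0],
    [[0, 0, 0], [0, 2.5, 0], 0],
    [[0, 0, 0], [0, 2.5, 0], 0],
    [[0, 0, 0], [0, 2.5, 0], 0],
    [[0, 0, 0], [0, 2.5, 0], 0],
    [[0, 0, 0], [0, 2.5, 0], 0]
  ]
}}

```text
time: 57.4
eef_pos: [0.4809, 0.0505, 0.0025]
tool_rot: [-3.142, 0.0, 1.663]
ft_force: [-1.9, -1.9, 3.2]
gripper_width: 0.0004
grip_force: 1.8
```

>>> {"method": "play_rows", "body": {
  "deltas": [
    [[0, 0, 0], [0, 2.5, 0], 0],
    [[0, 0, 0], [0, 2.5, 0], 0],
    [[0, 0, 0], [0, 2.5, 0], 0],
    [[0, 0, 0], [0, 2.5, 0], 0],
    [[0, 0, 0], [0, 2.5, 0], 0],
    [[0, 0, 0], [0, 2.5, 0], 0],
    [[0, 0, 0], [0, 2.5, 0], 0],
    [[0, 0, 0], [0, 2.5, 0], 0],
    [[0, 0, 0], [0, 2.5, 0], 0],
    [[0, 0, 0], [0, 2.5, 0], 0],
    [[0, 0, 0], [0, 2.5, 0], 0],
    [[0, 0, 0], [0, 2.5, 0], 0]
  ]
}}

```text
time: 58.6
eef_pos: [0.5107, 0.0533, 0.0026]
tool_rot: [-3.142, 0.0, 1.663]
ft_force: [-1.6, -1.5, 3.5]
gripper_width: 0.0006
grip_force: 1.8
```

>>> {"method": "play_rows", "body": {
  "deltas": [
    [[0, 0, 0], [0, 2.5, 0], 0],
    [[0, 0, 0], [0, 2.5, 0], 0],
    [[0, 0, 0], [0, 2.5, 0], 0],
    [[0, 0, 0], [0, 2.5, 0], 0],
    [[0, 0, 0], [0, 2.5, 0], 0],
    [[0, 0, 0], [0, 2.5, 0], 0],
    [[0, 0, 0], [0, 2.5, 0], 0],
    [[0, 0, 0], [0, 2.5, 0], 0],
    [[0, 0, 0], [0, 2.5, 0], 0],
    [[0, 0, 0], [0, 2.5, 0], 0]
  ]
}}

```text
time: 59.6
eef_pos: [0.5357, 0.0557, 0.0026]
tool_rot: [3.142, 0.0, 1.663]
ft_force: [-2.1, -3.1, 3.1]
gripper_width: 0.0008
grip_force: 1.8
```

>>> {"method": "play_rows", "body": {
  "deltas": [
    [[0, 0, 0], [0, 2, 0], 0],
    [[0, 0, 0], [0, 2, 0], 0],
    [[0, 0, 0], [0, 2, 0], 0],
    [[0, 0, 0], [0, 2, 0], 0],
    [[0, 0, 0], [0, 2, 0], 0],
    [[0, 0, 0], [0, 2, 0], 0],
    [[0, 0, 0], [0, 1.5, 0], 0],
    [[0, 0, 0], [0, 1.5, 0], 0],
    [[0, 0, 0], [0, 1, 0], 0],
    [[0, 0, 0], [0, 1, 0], 0],
    [[0, 0, 0], [0, 1, 0], 0],
    [[0, 0, 0], [0, 1, 0], 0]
  ]
}}

```text
time: 60.8
eef_pos: [0.5544, 0.0574, 0.0026]
tool_rot: [3.142, 0.0, 1.663]
ft_force: [-2.4, -1.6, 3.3]
gripper_width: 0.0008
grip_force: 1.8
```

>>> {"method": "play_rows", "body": {
  "deltas": [
    [[0, 0, 0], [0, 1, 0], 0],
    [[0, 0, 0], [0, 1, 0], 0],
    [[0, 0, 0], [0, 1, 0], 0],
    [[0, 0, 0], [0, 0, 0], 0]
  ]
}}

```text
time: 61.2
eef_pos: [0.557, 0.0581, 0.0023]
tool_rot: [-3.141, -0.001, 1.663]
ft_force: [-3.1, -1.3, 3.2]
gripper_width: 0.0003
grip_force: 1.9
```

>>> {"method": "play_rows", "body": {
  "deltas": [
    [[0, 0, 0], [0, 1, 0], 0],
    [[0, 0, 0], [0, 1, 0], 0],
    [[0, 0, 0], [0, 1, 0], 0],
    [[0, 0, 0], [0, 0, 0], 0]
  ]
}}

```text
time: 61.6
eef_pos: [0.5602, 0.0585, 0.0025]
tool_rot: [-3.141, -0.001, 1.663]
ft_force: [-2.9, 0.2, 4.3]
gripper_width: 0.0006
grip_force: 2.0
```

>>> {"method": "play_rows", "body": {
  "deltas": [
    [[0, 0, 0], [0, 1, 0], 0],
    [[0, 0, 0], [0, 0.5, 0], 0],
    [[0, 0, 0], [0, 0, 0], 0]
  ]
}}

```text
time: 61.9
eef_pos: [0.5619, 0.0583, 0.0026]
tool_rot: [3.142, -0.0, 1.663]
ft_force: [-3.0, 0.7, 3.9]
gripper_width: 0.0004
grip_force: 2.0
```

>>> {"method": "play_rows", "body": {
  "deltas": [
    [[0, 0, 0], [0, 1, 0], 0],
    [[0, 0, 0], [0, 0.7, 0], 0],
    [[0, 0, 0], [0, 0, 0], 0]
  ]
}}

```text
time: 62.2
eef_pos: [0.5633, 0.0582, 0.0026]
tool_rot: [-3.141, 0.0, 1.663]
ft_force: [-5.2, 0.5, 4.5]
gripper_width: 0.0006
grip_force: 2.8
```

>>> {"method": "play_rows", "body": {
  "deltas": [
    [[0, 0, 0], [0, 1, 0], 0],
    [[0, 0, 0], [0, 0.5, 0], 0],
    [[0, 0, 0], [0, 0, 0], 0]
  ]
}}

```text
time: 62.5
eef_pos: [0.5631, 0.0582, 0.0026]
tool_rot: [-3.138, 0.0, 1.663]
ft_force: [-8.6, -0.8, 7.4]
gripper_width: 0.0006
grip_force: 5.1
```

The motion has stopped with force rising to about 9 N: the tray is home. Backing off and lifting, then checking.

>>> {"method": "play_rows", "body": {
  "deltas": [
    [[0, 0, 0], [0, -2, 0], 0],
    [[0, 0, 0], [0, -2, -2], 0],
    [[0, 0, 0], [0, -1, -10], 0],
    [[0, 0, 0], [0, 0, -40], 0],
    [[0, 0, 0], [0, 0, -40], 0],
    [[0, 0, 0], [0, -40, 0], 0],
    [[0, 0, 0], [20, -40, 0], 0],
    [[0, 0, 0], [40, -40, 0], 0],
    [[0, 0, 0], [45, 0, 0], 0],
    [[0, 0, 0], [45, 0, 0], 0],
    [[0, 0, 0], [0, 0, 0], 0],
    [[0, 0, 0], [0, 0, 0], 0]
  ]
}}

```text
time: 63.7
eef_pos: [0.4319, 0.1925, 0.0947]
tool_rot: [3.141, 0.001, 1.665]
ft_force: [0.1, 0.4, -0.3]
gripper_width: 0.0004
grip_force: 0.0
```

```bash
python3 look.py l5.png | grep -E "wiper|battery|yellow|now"; python3 -c "
from h import *
t=eyes.snapshot('top')
hsv=cv2.cvtColor(t['image'],cv2.COLOR_BGR2HSV);m=cv2.inRange(hsv,(100,120,60),(125,255,255));n,l,st,c=cv2.connectedComponentsWithStats(m)
for i in range(1,n):
  if st[i,4]>60: print('blue',np.round(c[i][::-1]),rect(t,l==i,.062))
m=cv2.inRange(hsv,(0,180,90),(5,255,255));n,l,st,c=cv2.connectedComponentsWithStats(m)
for i in range(1,n):
  if st[i,4]>60: print('red',np.round(c[i][::-1]),rect(t,l==i,.053))
m=cv2.inRange(hsv,(5,190,150),(16,255,255));n,l,st,c=cv2.connectedComponentsWithStats(m)
for i in range(1,n):
  if st[i,4]>15: print('orange',np.round(c[i][::-1]),rect(t,l==i,.07))"
```

```text
35 yellow 95 pix [172. 137.] rect (array([719.9, 480.3]), 57.0, 26.3, -45.5)
35 battery [(0.57, [223.0, 150.0], [564.0, 439.0]), (0.18, [226.0, 271.0], [557.0, 61.0])]
35 wiper [(0.49, [251.0, 402.0], [483.0, -339.0])]
36 yellow 209 pix [248.  99.] rect (array([744.1, 494. ]), 58.3, 48.0, -87.5)
36 battery [(0.77, [295.0, 142.0], [571.0, 435.0]), (0.26, [200.0, 284.0], [679.0, -13.0])]
36 wiper []
now [432.  191.5 132.8] [-180.     0.    95.2] q6 0.21 F [-0.1  0.7 -0.2] w 0.5 t 64.2
blue [164. 414.] (array([ 742.7, -366. ]), 55.1, 12.7, 63.5)
blue [181. 406.] (array([ 689.3, -334.2]), 55.0, 47.3, 60.2)
blue [215. 298.] (array([585.1, -22.9]), 197.9, 14.4, -84.9)
red [195. 119.] (array([641.9, 522.8]), 71.8, 19.3, -80.1)
red [225. 271.] (array([554.3,  60.2]), 50.0, 30.0, -85.0)
red [337. 407.] (array([ 232.6, -335.2]), 96.0, 15.4, 23.9)
red [341. 398.] (array([ 221.8, -309.6]), 95.6, 16.7, 24.1)
orange [255. 411.] (array([ 471.3, -348.6]), 27.0, 20.3, -89.7)
```

View pics/l5.png

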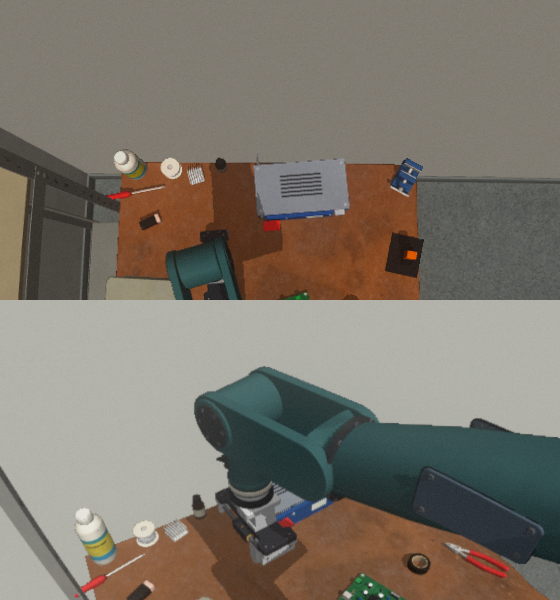

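The tray is shut, the wiper stands on its mat and the battery hasn't moved. But the pictures give 128–129 mm of travel, and I backed off while still pressing on the pad. I give the panel a short push beside the lever to make sure it's home.

```bash
python3 -c "
from h import *
a=go(550,-23.7,130,95.3); go(550,-23.7,45,95.3,a)"
```

```text
now [432.  191.7 132.8] [-180.     0.    95.2] q6 0.21 F [-0.3 -0.4 -0.3] w 0.8 t 64.2
-> (550, -23.7, 130, 95.3) rz -0.1 shift [-225.4   97.6    2.8]
-> (550, -23.7, 45, 95.3) rz -0.0 shift [ 0.  0. 85.]
```

>>> {"method": "play_rows", "body": {
  "deltas": [
    [[0, 0, 0], [-30, 12, 0], 0],
    [[0, 0, 0], [-40, 18, 0], 0],
    [[0, 0, 0], [-40, 18, 0], 0],
    [[0, 0, 0], [-40, 18, 0], 0],
    [[0, 0, 0], [-40, 18, 0], 0],
    [[0, 0, 0], [-25, 9, 0], 0],
    [[0, 0, 0], [-10.4, 4.6, 0], 0],
    [[0, 0, 0], [0, 0, 0], 0],
    [[0, 0, 0], [0, 0, 0], 0]
  ]
}}

```text
time: 65.15
eef_pos: [0.5492, -0.0224, 0.0944]
tool_rot: [-3.141, -0.001, 1.663]
ft_force: [0.5, -0.1, -0.3]
gripper_width: 0.0006
grip_force: 0.0
```

>>> {"method": "play_rows", "body": {
  "deltas": [
    [[0, 0, 0], [0, 0, 20], 0],
    [[0, 0, 0], [0, 0, 30], 0],
    [[0, 0, 0], [0, 0, 25], 0],
    [[0, 0, 0], [0, 0, 10], 0],
    [[0, 0, 0], [0, 0, 0], 0],
    [[0, 0, 0], [0, 0, 0], 0]
  ]
}}

```text
time: 65.75
eef_pos: [0.5503, -0.0227, 0.0108]
tool_rot: [3.14, 0.0, 1.664]
ft_force: [-1.0, -0.1, 0.3]
gripper_width: 0.0006
grip_force: 0.0
```

>>> {"method": "play_rows", "body": {
  "deltas": [
    [[0, 0, 0], [0, 3, 0], 0],
    [[0, 0, 0], [0, 3, 0], 0],
    [[0, 0, 0], [0, 3, 0], 0],
    [[0, 0, 0], [0, 3, 0], 0],
    [[0, 0, 0], [0, 2, 0], 0],
    [[0, 0, 0], [0, 1, 0], 0],
    [[0, 0, 0], [0, 1, 0], 0],
    [[0, 0, 0], [0, 1, 0], 0],
    [[0, 0, 0], [0, 0, 0], 0]
  ]
}}

```text
time: 66.65
eef_pos: [0.5666, -0.0219, 0.0095]
tool_rot: [-3.141, 0.0, 1.663]
ft_force: [0.9, 0.3, 0.2]
gripper_width: 0.0006
grip_force: 0.0
```

>>> {"method": "play_rows", "body": {
  "deltas": [
    [[0, 0, 0], [0, 1, 0], 0],
    [[0, 0, 0], [0, 1, 0], 0],
    [[0, 0, 0], [0, 1, 0], 0],
    [[0, 0, 0], [0, 0, 0], 0]
  ]
}}

```text
time: 67.05
eef_pos: [0.5697, -0.0216, 0.0096]
tool_rot: [3.142, 0.0, 1.663]
ft_force: [-0.2, -0.2, -0.8]
gripper_width: 0.0002
grip_force: 0.0
```

>>> {"method": "play_rows", "body": {
  "deltas": [
    [[0, 0, 0], [0, 1, 0], 0],
    [[0, 0, 0], [0, 1, 0], 0],
    [[0, 0, 0], [0, 0, 0], 0]
  ]
}}

```text
time: 67.35
eef_pos: [0.5703, -0.0215, 0.0095]
tool_rot: [-3.139, 0.0, 1.663]
ft_force: [-5.3, -0.4, 2.9]
gripper_width: 0.0004
grip_force: 2.5
```

>>> {"method": "play_rows", "body": {
  "deltas": [
    [[0, 0, 0], [0, 1, 0], 0],
    [[0, 0, 0], [0, 1, 0], 0],
    [[0, 0, 0], [0, 0, 0], 0]
  ]
}}

```text
time: 67.65
eef_pos: [0.5701, -0.0215, 0.0095]
tool_rot: [-3.134, -0.0, 1.663]
ft_force: [-10.8, -0.2, 6.3]
gripper_width: 0.0004
grip_force: 5.1
```

It was rigid on contact, so the tray is firmly home. Back straight off, lift, hand in.

>>> {"method": "play_rows", "body": {
  "deltas": [
    [[0, 0, 0], [0, -4, 0], 0],
    [[0, 0, 0], [0, -10, 0], 0],
    [[0, 0, 0], [0, -20, 0], 0],
    [[0, 0, 0], [0, 0, -40], 0],
    [[0, 0, 0], [0, 0, -40], 0],
    [[0, 0, 0], [0, -30, 0], 0],
    [[0, 0, 0], [0, 0, 0], 0],
    [[0, 0, 0], [0, 0, 0], 0],
    [[0, 0, 0], [0, 0, 0], 0]
  ]
}}

```text
time: 68.55
eef_pos: [0.51, -0.027, 0.0887]
tool_rot: [-3.141, -0.0, 1.663]
ft_force: [0.1, -0.2, -0.1]
gripper_width: 0.0005
grip_force: 0.0
```

```bash
python3 -c "
from h import *
o=get_obs();print(o['eef_pos'],o['ft_force']);print(env.job_done())"
```

```text
[ 0.51000907 -0.02699328  0.08868088] [ 0.09800841 -0.23138916 -0.13329007]
the job is handed in; nothing more can be done
None
```

The job is handed in at about 69 s: I wiped the rail in one stroke at about 6 N, stood the wiper back on its mat, laid both yellow relays and the one green block I found in the tray, and slid the tray in with the lever held down until it hit its stop; no verdict came back.

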